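Reload the potting rack with new grafts

ROBOT

A 6-joint arm with a two-finger parallel gripper is mounted at the origin on the work surface. World frame = base frame: x ahead of the robot, y to its left, z up, the work surface at z = 0. Lengths are in m, angles in rad, forces in N, time in s.
With the tool pointing down it reaches from about 0.275 to 0.725 m from the base axis. Payload 15.9 kg.
Tool frame: the origin (TCP) lies midway between the tips of the shut fingers; the grasp point (between the pads) lies 19 mm behind it; z points along the fingers, y is the line along which they close (so a half turn about z gives the same grasp; the last joint's range is limited). The gripper opens to 85 mm and grips with 20 to 120 N. Pads are 22 mm wide; open, the fingers measure 114 mm over their backs; the gripper's body (76 mm by 85 mm) begins 54 mm behind the grasp point. The pads swing forward as they close: fully open they stand 13 mm farther back than shut.
Start: joints at [1.329, 0.213, -0.034, 1.323, 0, 1.571], TCP at [0.12, 0.485, 0.231] pointing down, gripper open.
Joint ranges: [-2.98, 2.98], [-0.74, 1.72], [-1.14, 1.35], [-2.1, 2.04], [-1.57, 1.44], [-3.14, 3.14]. Speed limits (rad/s): [1.89, 1.89, 2.39, 2.57, 3.14, 3.14].

INTERFACE

Orientations are given as a unit quaternion [x, y, z, w].
In Python, from cell import ctrl gives the robot as it stands. The module is installed in compiled form; this text tells all that it offers.
- The arm moves only by the tool servo_tool, never from a script. Its argument "moves" is one flat list of numbers, 6 for each row, row after row: the shift along the tool's x, y, z normalised to -1 to 1, where 1 is 750 mm, then the turn, a rotation vector about the tool's x, y, z normalised to -1 to 1, where 1 is 90 degrees. In form: [dx, dy, dz, ax, ay, az, dx, dy, dz, ax, ay, az, ...]. A call has 1 to 5 rows; each row shifts and turns the commanded pose from where the row before left it, along the tool's axes as they then stand; what a row does not reach is not made up. A row lasts 1/12 s, in which the tool goes at most 41.7 mm and 7.16 degrees, less where a joint would pass 70% of its speed; a pose out of reach is approached as far as the arm can. A call with a number of a shift or a turn outside -1 to 1 is refused whole. A call with a gripper value outside its range is refused whole. "claw" is the closure, from -1 (fully open) to 1 (shut), so that 0 is half open, set as the call begins (left out, the last holds). The fingers move at their own pace and stop on an object; "grip_force" is the grip in N (left out, the last holds). Time passes only in rows, so rows that do not move let the fingers close. It gives the time, the measured TCP pose, the force, the opening and the grip force at its end, in the units of the state.
- ctrl.state(): the state, without advancing time (a new reading comes with each control period).
- ctrl.grab_frame(name): name is "scene" or "top" or "wrist"; returns a dict with "pixels" (420x560x3 uint8, red, green, blue), "fov_y" (degrees; the focal length in pixels is half the picture's height over the tangent of half this angle, whatever the lens; pixels are square), "cx", "cy" (the principal point, pixels), "k1" (the pictures are not rectified: a ray, as slopes to the right and down, at radius r is drawn at 1 + k1 r^2 times it, then the intrinsics apply), "cam_to_world" (4x4, takes a point from camera to world coordinates). Camera axes: x right, y up, looking along -z (the intrinsics and any distortion apply to the point x, -y, -z); pixel columns grow to the right and rows downward; lengths in m; the calibration is good to about 2 mm. A picture is of the moment at which its call begins. There is no depth.
- ctrl.sign_off(): hands the job in; it is judged then, once.
Trained networks look in the newest picture that a camera, given by its name, has taken for a name from the list of things; names that differ only in an ending like _2 or _b are one class to them, and where a whole thing is asked for, a point or a joint stands for the part that bears it (a point fixed in the world has none). Each returns a list of dicts, best first, with "confidence" (0 to 1); they miss things now and then, are a little off and sometimes report something else, mostly with a low value. They report only what shows in the picture. A call takes as long as a camera call. They do not tell look-alikes from the thing itself.
- ctrl.look_for(label, camera): "rect" ([centre column, centre row, width, height] in pixels, round what is visible of it).
- ctrl.landmark_of(label, camera): "point" ([column, row] in pixels: a listed point, or the origin of a listed thing).
The state is a dict: "clock": time; "q": joint angles; "qd": joint speeds; "joint_efforts": joint torques, N m; "tcp_pos": TCP position; "tcp_rot": TCP orientation; "wrist_force": force on the tool from outside, world axes, zero at the start; "moment": the same for the moment, N m; "width": finger opening in m; "grasp_force": force on a finger pad.
Only numpy, scipy, OpenCV 4.12 (cv2) and the standard library are available. Lean on these libraries where they do the work, as an engineer would, in place of code of your own. Each camera call takes 0.05 s, during which the arm holds its last target. There are 200 camera calls.

TASK

Two of the three wells of the potting rack still hold an old black pot deep down: feel in the wells to find them, lift both old pots out and put them in the white waste tub. Then load every graft on the table upright into the rack, one to a well and standing on the well's floor, starting with the well next to the sleeve and leaving no gap. Last, slide the tube of the pull handle into the sleeve until its ring mark is at the sleeve's mouth, and let go; leave the other things on the table where they are.

Things in the scene. Friction and masses are not known exactly. Their poses are not given: they have to be found in the camera images.
- rack: The grey potting rack, fixed: 100 mm (x) by 290 mm (y), rim 100 mm above the table. Three upright wells in a row along its y, 90 mm apart, well 1 nearest the sleeve. Origin: centre of its underside. Each well is a pocket 49 mm across, 85 mm deep from the rim, with a flat floor.
- well1 (a point): Centre of the mouth of well 1 (nearest the sleeve), level with the rim; axes are the rack's, z up. From the rim to 62 mm below it, a 32 mm wide finger notch runs along the rack's x through each well and out at both sides, so a gripper closing along the rack's x can reach down on both sides of what stands in it.
- well2 (a point): Centre of the mouth of well 2 (the middle one), level with the rim. Any well may hold an old pot, not given in the poses: a loose solid black cylinder, 44 mm across, 60 mm high, 0.1 kg, standing on the well's floor, its top 25 mm below the rim. Two of the three wells hold one.
- well3 (a point): Centre of the mouth of well 3 (farthest from the sleeve), level with the rim.
- graft1_mid (a point): A graft, standing: a black pot 44 mm across, 60 mm high, and from the middle of its top a brown stick 16 mm thick, 110 mm long; 170 mm high in all, 0.14 kg. The point is its centre, on its axis, 85 mm above its foot (on the stick, 25 mm above the pot); z points up the stick. On the floor of an empty well this point is level with the rim. May be absent (None).
- graft2_mid (a point): Another graft, the same as graft 1. Two or three grafts are there; an absent one reads None.
- graft3_mid (a point): Another graft, the same as graft 1. Two or three grafts are there; an absent one reads None.
- handle_grip (a point): Pull handle, lying: a wooden grip 55 mm long (x), 36 mm wide (y) and high (z), and from the middle of its +x end an aluminium tube 22 mm across, 150 mm long, along +x; 0.16 kg. The point is the centre of the wooden grip, on the tube's axis, 18 mm above the table as it lies; the tube's tip is 177.5 mm from it along +x.
- handle_ring (a point): The black ring mark around the pull handle's tube, 47.5 mm from the grip's centre, 20 mm from the wooden face, 130 mm from the tube's tip. The point is on the tube's axis; axes as for the grip.
- sleeve_mouth (a point): Centre of the mouth of the aluminium sleeve at the rack's end, 70 mm above the table; axes are the rack's. Bore 28 mm square, 60 mm long, level, open at both ends; the tube goes in along this point's -y. No stop at the mark: the tube goes on until the grip meets the sleeve; it stays where it is left. Outside 46 mm wide, 93 mm high.
- tub: The white waste tub, fixed, open at the top: 180 mm (its x) by 130 mm (its y), 60 mm high, walls and floor 4 mm thick. Origin: the centre of its underside, on the table.
- tape_big: Bystander: a thick white tape roll lying flat, 100 mm across, 36 mm high. Origin: centre of its underside.
- tape_small: Bystander: a thin clear tape roll lying flat, 76 mm across, 22 mm high. Origin: centre of its underside.
- branch: Bystander: a dark twig 140 mm long, 12 mm thick, lying. Origin: centre of its underside.
- knife: Bystander: a grafting knife lying, wooden handle 110 mm long and 22 mm wide, 14 mm high, blade 55 mm beyond it. Origin: centre of its underside.
- jar: Bystander: an amber jar with a metal cap, 60 mm across, 70 mm high. Origin: centre of its underside.
- tin: Bystander: a flat metal tin, 48 mm across, 25 mm high. Origin: centre of its underside.
- bottle: Bystander: a white bottle, 64 mm across, 170 mm high. Origin: centre of its underside.
Not all that is in view belongs to the job. What is shaped like the part that bears graft2_mid but yellow is not meant.

How it is judged:
On the way, in this order (a step that is already met when the one before it is completed fails the run):
1. both old pots (0.1 kg each) lie in the waste tub, let go (contact force between tub and anything else above 1.5 N and contact force between tub and the fingers below 0.05 N and contact force between tub and the arm below 0.05 N), for 0.5 s.
2. all the grafts stand fully home in the first wells (((horizontal distance between graft1_mid and well1 below 0.008 m and z of graft1_mid in the frame of well1 between -0.006 and 0.006 m and angle between graft1_mid's own z axis and vertical below 0.12 rad) or (horizontal distance between graft1_mid and well2 below 0.008 m and z of graft1_mid in the frame of well2 between -0.006 and 0.006 m and angle between graft1_mid's own z axis and vertical below 0.12 rad) or (horizontal distance between graft1_mid and well3 below 0.008 m and z of graft1_mid in the frame of well3 between -0.006 and 0.006 m and angle between graft1_mid's own z axis and vertical below 0.12 rad)) and ((horizontal distance between graft2_mid and well1 below 0.008 m and z of graft2_mid in the frame of well1 between -0.006 and 0.006 m and angle between graft2_mid's own z axis and vertical below 0.12 rad) or (horizontal distance between graft2_mid and well2 below 0.008 m and z of graft2_mid in the frame of well2 between -0.006 and 0.006 m and angle between graft2_mid's own z axis and vertical below 0.12 rad) or (horizontal distance between graft2_mid and well3 below 0.008 m and z of graft2_mid in the frame of well3 between -0.006 and 0.006 m and angle between graft2_mid's own z axis and vertical below 0.12 rad)) and ((horizontal distance between graft3_mid and well1 below 0.008 m and z of graft3_mid in the frame of well1 between -0.006 and 0.006 m and angle between graft3_mid's own z axis and vertical below 0.12 rad) or (horizontal distance between graft3_mid and well2 below 0.008 m and z of graft3_mid in the frame of well2 between -0.006 and 0.006 m and angle between graft3_mid's own z axis and vertical below 0.12 rad) or (horizontal distance between graft3_mid and well3 below 0.008 m and z of graft3_mid in the frame of well3 between -0.006 and 0.006 m and angle between graft3_mid's own z axis and vertical below 0.12 rad)) and ((horizontal distance between graft1_mid and well1 below 0.008 m and z of graft1_mid in the frame of well1 between -0.006 and 0.006 m and angle between graft1_mid's own z axis and vertical below 0.12 rad) or (horizontal distance between graft2_mid and well1 below 0.008 m and z of graft2_mid in the frame of well1 between -0.006 and 0.006 m and angle between graft2_mid's own z axis and vertical below 0.12 rad) or (horizontal distance between graft3_mid and well1 below 0.008 m and z of graft3_mid in the frame of well1 between -0.006 and 0.006 m and angle between graft3_mid's own z axis and vertical below 0.12 rad)) and ((horizontal distance between graft1_mid and well2 below 0.008 m and z of graft1_mid in the frame of well2 between -0.006 and 0.006 m and angle between graft1_mid's own z axis and vertical below 0.12 rad) or (horizontal distance between graft2_mid and well2 below 0.008 m and z of graft2_mid in the frame of well2 between -0.006 and 0.006 m and angle between graft2_mid's own z axis and vertical below 0.12 rad) or (horizontal distance between graft3_mid and well2 below 0.008 m and z of graft3_mid in the frame of well2 between -0.006 and 0.006 m and angle between graft3_mid's own z axis and vertical below 0.12 rad))), for 0.3 s.
3. the handle's tube is in the sleeve to its ring mark (y of handle_ring in the frame of sleeve_mouth between -0.007 and 0.007 m and distance between handle_ring and sleeve_mouth below 0.013 m and angle between the x axis of handle_ring and the y axis of sleeve_mouth, either way round below 0.15 rad), for 0.3 s.
At the end, for the whole second after the job is handed in: Every graft upright in a well, centre within 6 mm of rim height and 8 mm of the axis, wells filled from the sleeve end without a gap; ring mark within 7 mm of the sleeve's mouth, tube in the bore; both old pots lie in the waste tub (all of step 1 and all of step 2 and all of step 3); the robot touches nothing.
It fails at once if a bystander is pushed more than 4 cm from its place (distance of any of tape_big, tape_small, branch, knife, jar, tin, bottle from where it was at the start of the episode above 0.04 m).
Of oldpot1, oldpot2, oldpot3 only 2 to 2 are there at a start; the rules pass over those that are not, and their reading is None.
Of graft1, graft2, graft3 only 2 to 3 are there at a start; the rules pass over those that are not, and their reading is None.
At some moment in a run one of handle may be knocked a few centimetres aside while the robot is not near it.
It also fails if it takes over 210 s, if anything falls off the work surface, if the arm or the gripper's body presses on something with over 40 N, if the wrist force passes 120 N, or if a joint passes its speed limit or range.

## Working session

There is one attempt and no reset: what is moved stays moved. The work goes in short steps, Python scripts to look and compute and a tool call to move; the robot and the scene stay as the last step left them, time stands still between calls to the robot, and variables do not carry over. Pictures are saved under pics/ and viewed, at most 14 in all, crops included, and the job is handed in when it is done.

Besides the shell and the picture viewer there is one more tool, called in YAML: its name, and indented under it one key for each argument. servo_tool: Moves the arm, as the interface text tells. Scaled input: -1 to 1 covers 750 mm each way for a shift and 90 degrees each way for a turn. Its arguments: {"type":"object","properties":{"moves":{"type":"array"},"claw":{"type":"number"},"grip_force":{"type":"number"}},"required":["moves"]}

```bash
mkdir -p pics; ls
cat > h.py <<'E'
import numpy as np, cv2
from cell import ctrl
def grab(cam,save=None):
    f=ctrl.grab_frame(cam)
    if save: cv2.imwrite('pics/'+save+'.png',cv2.cvtColor(f['pixels'],cv2.COLOR_RGB2BGR))
    return f
def ray(f,px):
    F=210/np.tan(np.radians(f['fov_y'])/2)
    K=np.array([[F,0,f['cx']],[0,F,f['cy']],[0,0,1.]])
    d=np.array([(px[0]-f['cx'])/F,(px[1]-f['cy'])/F]);u=d.copy()
    for _ in range(30): u=d/(1+f['k1']*(u@u))
    T=np.array(f['cam_to_world']); v=T[:3,:3]@np.array([u[0],-u[1],-1]); return T[:3,3],v
def atz(f,px,z):
    o,v=ray(f,px); return o+v*(z-o[2])/v[2]
def proj(f,p):
    F=210/np.tan(np.radians(f['fov_y'])/2)
    T=np.array(f['cam_to_world']); c=T[:3,:3].T@(np.array(p)-T[:3,3]); u=np.array([c[0],-c[1]])/-c[2]
    u=u*(1+f['k1']*(u@u)); return np.array([f['cx'],f['cy']])+F*u
def tri(rs):
    A=0;b=0
    for o,v in rs:
        v=v/np.linalg.norm(v);P=np.eye(3)-np.outer(v,v);A=A+P;b=b+P@o
    return np.linalg.solve(A,b)
E
cat > a.py <<'E'
from h import *
np.set_printoptions(precision=3,suppress=True)
Z=dict(rack=0,well1=.1,well2=.1,well3=.1,graft1_mid=.085,handle_grip=.018,handle_ring=.018,sleeve_mouth=.07,tub=0,tape_big=0,tape_small=0,branch=0,knife=0,jar=0,tin=0,bottle=0)
F={c:grab(c,c+'0') for c in('scene','top')}
for c in F:
  print(c,F[c]['fov_y'],F[c]['k1'],np.array(F[c]['cam_to_world'])[:3,3])
  for n,z in Z.items():
    for r in ctrl.landmark_of(n,c)[:5]:
      if r['confidence']>.25: print(n,np.round(r['point']),round(r['confidence'],2),atz(F[c],r['point'],z))
print(ctrl.state())
E
python3 a.py
```

```text
pics
scene 55.69856511753449 -0.04780495429425674 [1.137 0.311 0.798]
rack [225. 198.] 0.77 [ 0.501 -0.109  0.   ]
rack [139. 165.] 0.29 [ 0.493 -0.409  0.   ]
well1 [251. 181.] 0.87 [ 0.5   -0.028  0.1  ]
well1 [220. 170.] 0.86 [ 0.499 -0.116  0.1  ]
well1 [188. 162.] 0.56 [ 0.508 -0.21   0.1  ]
well2 [251. 181.] 0.87 [ 0.5   -0.028  0.1  ]
well2 [220. 170.] 0.86 [ 0.499 -0.116  0.1  ]
well2 [188. 162.] 0.56 [ 0.508 -0.21   0.1  ]
well3 [251. 181.] 0.87 [ 0.5   -0.028  0.1  ]
well3 [220. 170.] 0.86 [ 0.499 -0.116  0.1  ]
well3 [188. 162.] 0.56 [ 0.508 -0.21   0.1  ]
graft1_mid [316. 185.] 0.89 [0.427 0.123 0.085]
graft1_mid [363. 278.] 0.59 [0.646 0.308 0.085]
handle_grip [360. 275.] 0.68 [0.595 0.301 0.018]
handle_grip [224. 199.] 0.41 [ 0.519 -0.101  0.018]
handle_ring [344. 271.] 0.85 [0.6   0.261 0.018]
sleeve_mouth [265. 223.] 0.69 [0.588 0.053 0.07 ]
sleeve_mouth [321. 239.] 0.46 [0.574 0.19  0.07 ]
tub [140. 163.] 0.93 [ 0.483 -0.414  0.   ]
tape_big [210. 293.] 0.83 [0.774 0.004 0.   ]
tape_small [177. 273.] 0.85 [ 0.761 -0.095  0.   ]
branch [212. 151.] 0.7 [ 0.34  -0.245  
[... 1376 characters left out ...]
 0.758 -0.089  0.   ]
tape_small [227. 163.] 0.61 [0.745 0.2   0.   ]
branch [226. 159.] 0.6 [0.758 0.202 0.   ]
knife [317. 295.] 0.87 [ 0.354 -0.05   0.   ]
jar [392. 302.] 0.89 [ 0.329 -0.258  0.   ]
bottle [116. 227.] 0.82 [0.56  0.516 0.   ]
{'clock': 1.7, 'q': array([ 1.329,  0.213, -0.034,  1.324,  0.   ,  1.571]), 'qd': array([ 0.001, -0.001, -0.002,  0.   , -0.001,  0.   ]), 'joint_efforts': array([  0.003, -68.595,  48.733,   0.001,   0.   ,   0.   ]), 'tcp_pos': array([0.12 , 0.485, 0.231]), 'tcp_rot': array([ 0.121,  0.993, -0.   , -0.   ]), 'wrist_force': array([-0.228, -0.324,  0.923]), 'moment': array([ 0.014, -0.003, -0.011]), 'grasp_force': 0.0, 'width': 0.08570827442081773}
```

```bash
python3 -c "
import cv2
for n in('scene','top'): cv2.imwrite(f'pics/{n}0b.png',cv2.resize(cv2.imread(f'pics/{n}0.png'),(800,600),interpolation=cv2.INTER_CUBIC))"
```

```text
(no output)
```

View pics/scene0b.png

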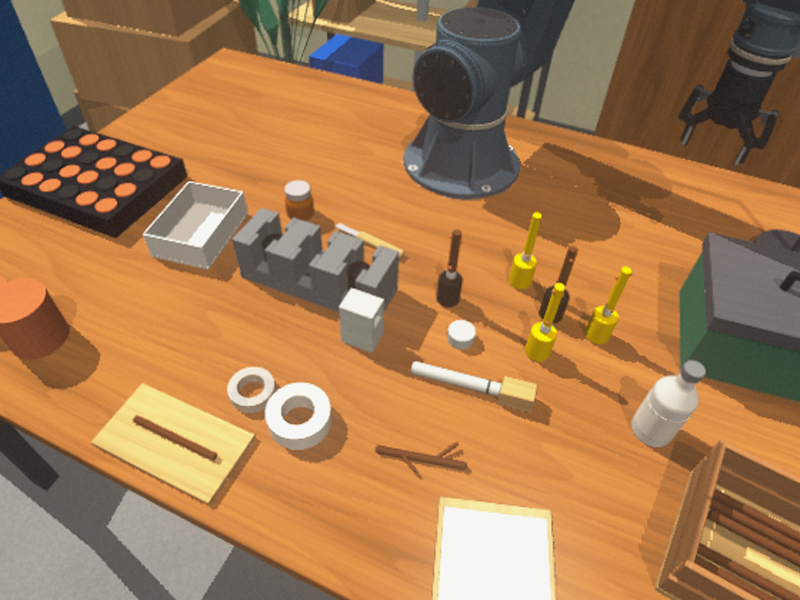

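View pics/top0b.png

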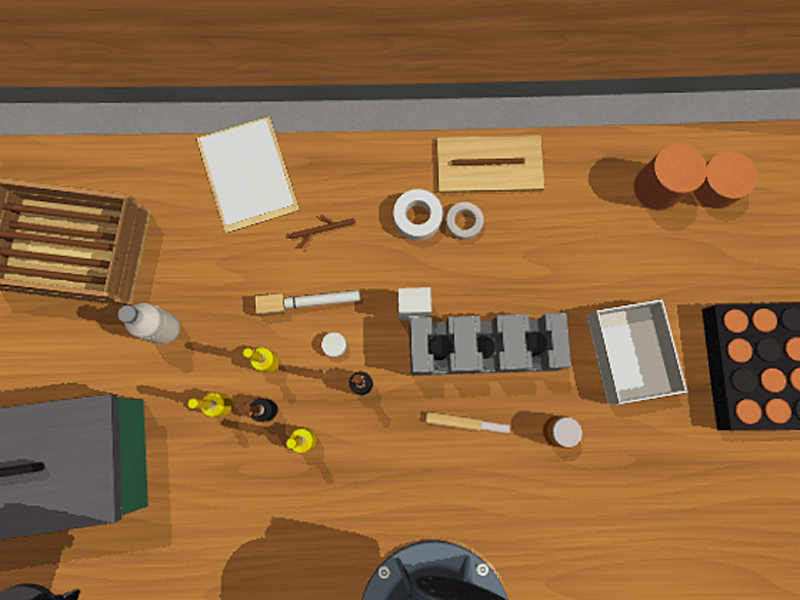

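The overview pictures show two black grafts at (361,383) and (263,408) in the top view, and three yellow look-alikes. The rack runs along y, with the sleeve at its +y end on the +x side at (415,302). The handle's tube already points toward -y, and the tub is beyond well 3. Next I'll write a move planner and hover over the grafts with the wrist camera.

```bash
cat > mv.py <<'E'
import sys
from h import *
from scipy.spatial.transform import Rotation as Ro
def plan(wps,step=36.,rot=6.5):
    """wps: (x,y,z,heading_deg of tool y[,step]); tool down. prints calls of <=5 rows"""
    s=ctrl.state(); p=np.array(s['tcp_pos']); R=Ro.from_quat(s['tcp_rot']); rows=[]
    for w in wps:
        t=np.array(w[:3]); st=w[4] if len(w)>4 else step
        h=np.radians(w[3]); y=np.array([np.cos(h),np.sin(h),0]); z=np.array([0,0,-1.])
        Rt=Ro.from_matrix(np.stack([np.cross(y,z),y,z],1))
        rv=(R.inv()*Rt).as_rotvec()
        n=max(1,int(np.ceil(np.linalg.norm(t-p)*1000/st)),int(np.ceil(np.degrees(np.linalg.norm(rv))/rot)))
        d=Ro.from_rotvec(rv/n)
        p0=p.copy()
        for i in range(1,n+1):
            g=p0+(t-p0)*i/n
            sh=np.round(R.inv().apply(g-p)/.75,4); tr=np.round(d.as_rotvec()/(np.pi/2),4)
            rows.append(list(sh)+list(tr)); p=p+R.apply(sh*.75); R=R*Ro.from_rotvec(tr*np.pi/2)
        rows.append(None)
    out=[];c=[]
    for r in rows:
        if r is None: continue
        c.append(r)
        if len(c)==5: out.append(c);c=[]
    if c: out.append(c)
    for c in out: print('['+', '.join(','.join(f'{v+0.0:.4f}'.rstrip('0').rstrip('.') if abs(v)>5e-5 else '0' for v in r) for r in c)+']')
if __name__=='__main__':
    plan([tuple(map(float,a.split(','))) for a in sys.argv[1:]])
E
python3 mv.py .12,.44,.33,76 .33,.2,.36,0
```

```text
[-0.0037,-0.0147,-0.0329,0,0,0.0004, -0.0038,-0.0147,-0.0329,0,0,0.0004, -0.0037,-0.0146,-0.0329,0,0,0.0004, -0.0037,-0.0147,-0.0329,0,0,0.0004, -0.0291,-0.0202,-0.0033,0,0,0.0704]
[-0.0311,-0.0169,-0.0034,0,0,0.0704, -0.0329,-0.0134,-0.0033,0,0,0.0704, -0.0341,-0.0096,-0.0033,0,0,0.0704, -0.0349,-0.0059,-0.0034,0,0,0.0704, -0.0354,-0.0019,-0.0033,0,0,0.0704]
[-0.0354,0.002,-0.0033,0,0,0.0704, -0.0349,0.0058,-0.0034,0,0,0.0704, -0.0341,0.0097,-0.0033,0,0,0.0704, -0.0328,0.0134,-0.0033,0,0,0.0704, -0.0312,0.017,-0.0034,0,0,0.0704]
[-0.029,0.0202,-0.0033,0,0,0.0704]
```

servo_tool:
  moves: [-0.0037,-0.0147,-0.0329,0,0,0,-0.0037,-0.0147,-0.0329,0,0,0,-0.0037,-0.0147,-0.0329,0,0,0,-0.0037,-0.0147,-0.0329,0,0,0,-0.0291,-0.0202,-0.0033,0,0,0.0704]
  claw: -1

```text
clock: 2.12
tcp_pos: [0.1365, 0.4211, 0.3361]
tcp_rot: [0.173, 0.985, 0.002, -0.0]
wrist_force: [1.3, 0.4, 0.4]
width: 0.0855
grasp_force: 0.0
```

servo_tool:
  moves: [-0.0311,-0.0169,-0.0034,0,0,0.0704,-0.0329,-0.0134,-0.0033,0,0,0.0704,-0.0341,-0.0096,-0.0033,0,0,0.0704,-0.0349,-0.0059,-0.0034,0,0,0.0704,-0.0354,-0.0019,-0.0033,0,0,0.0704]

```text
clock: 2.53
tcp_pos: [0.2258, 0.3192, 0.3453]
tcp_rot: [0.44, 0.898, 0.0, 0.0]
wrist_force: [0.5, 1.2, 0.8]
width: 0.0854
grasp_force: 0.0
```

servo_tool:
  moves: [-0.0354,0.002,-0.0033,0,0,0.0704,-0.0349,0.0058,-0.0034,0,0,0.0704,-0.0341,0.0097,-0.0033,0,0,0.0704,-0.0328,0.0134,-0.0033,0,0,0.0704,-0.0312,0.017,-0.0034,0,0,0.0704]

```text
clock: 2.95
tcp_pos: [0.3137, 0.2193, 0.3578]
tcp_rot: [0.668, 0.744, 0.0, 0.0]
wrist_force: [0.8, 1.2, 0.0]
width: 0.0856
grasp_force: 0.0
```

servo_tool:
  moves: [-0.029,0.0202,-0.0033,0,0,0.0704,0,0,0,0,0,0,0,0,0,0,0,0]

```text
clock: 3.2
tcp_pos: [0.3311, 0.1998, 0.36]
tcp_rot: [0.707, 0.707, 0.0, -0.0]
wrist_force: [-0.4, -0.6, 0.0]
width: 0.0856
grasp_force: 0.0
```

```bash
cat > w.py <<'E'
import sys
from h import *
np.set_printoptions(precision=4,suppress=True)
f=grab('wrist',sys.argv[1]); s=ctrl.state()
print(s['clock'],s['tcp_pos'],s['tcp_rot'],s['wrist_force'],s['width'],s['grasp_force'],np.array(f['cam_to_world'])[:3,3])
for a in sys.argv[2:]:
    n,z=a.split(':')
    for r in ctrl.landmark_of(n,'wrist')[:5]:
        if r['confidence']>.25: print(n,np.round(r['point']),round(r['confidence'],2),atz(f,r['point'],float(z)))
E
python3 w.py w1 graft1_mid:.085 well1:.1
```

```text
3.25 [0.3306 0.2004 0.36  ] [ 0.7064  0.7078  0.     -0.0001] [-0.7047 -0.6304  0.0048] 0.08526526807156146 0.0 [0.3317 0.2841 0.5027]
graft1_mid [369. 221.] 0.93 [0.4387 0.1288 0.085 ]
well1 [401. 390.] 0.58 [ 0.4986 -0.1142  0.1   ]
well1 [547. 324.] 0.43 [ 0.6774 -0.0088  0.1   ]
```

View pics/w1.png

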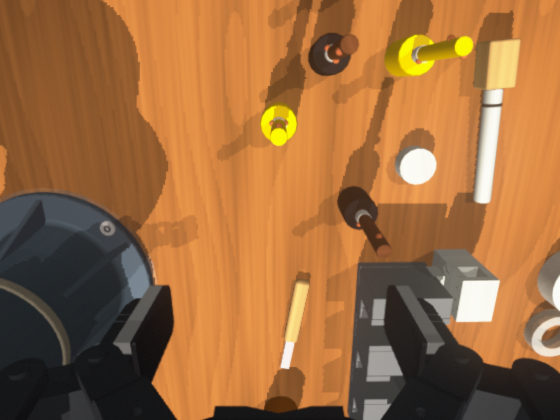

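The wrist view shows graft A's pot at about (357,205) and graft B's pot at about (331,54). Yellow look-alikes are at (412,57) and (279,123), and the handle is at (492,100).

```bash
cat > gr.py <<'E'
from h import *
f=ctrl.grab_frame('wrist'); np.set_printoptions(precision=4,suppress=True)
for n,px in dict(A=(360,208),B=(332,54),Y1=(412,55),Y2=(279,123)).items():
    print(n,atz(f,px,.06))
for n,px in dict(Atip=(383,249),Btip=(348,45)).items(): print(n,atz(f,px,.17))
for n,px in dict(gripC=(498,65),grip_end=(492,104),tubetip=(483,200)).items(): print(n,atz(f,px,.02))
im=f['pixels']
cv2.imwrite('pics/w1c.png',cv2.resize(cv2.cvtColor(im[10:290,270:560],cv2.COLOR_RGB2BGR),None,fx=2,fy=2))
E
python3 gr.py; python3 mv.py .42,-.18,.36,0
```

```text
A [0.4321 0.1379 0.06  ]
B [0.3886 0.3157 0.06  ]
Y1 [0.4767 0.3154 0.06  ]
Y2 [0.3308 0.2412 0.06  ]
Atip [0.4324 0.1326 0.17  ]
Btip [0.3869 0.3151 0.17  ]
gripC [0.5963 0.3081 0.02  ]
grip_end [0.5971 0.2623 0.02  ]
tubetip [0.608  0.1366 0.02  ]
[-0.0462,0.0107,0,0,0,0.0002, -0.0463,0.0107,0,0,0,0.0002, -0.0462,0.0108,0,0,0,0.0002, -0.0462,0.0107,0,0,0,0.0002, -0.0462,0.0108,0,0,0,0.0002]
[-0.0463,0.0108,-0.0001,0,0,0.0002, -0.0462,0.0108,0,0,0,0.0002, -0.0462,0.0108,0,0,0,0.0002, -0.0462,0.0108,0,0,0,0.0002, -0.0462,0.0108,0,0,0,0.0002]
[-0.0462,0.0109,0,0,0,0.0002]
```

View pics/w1c.png

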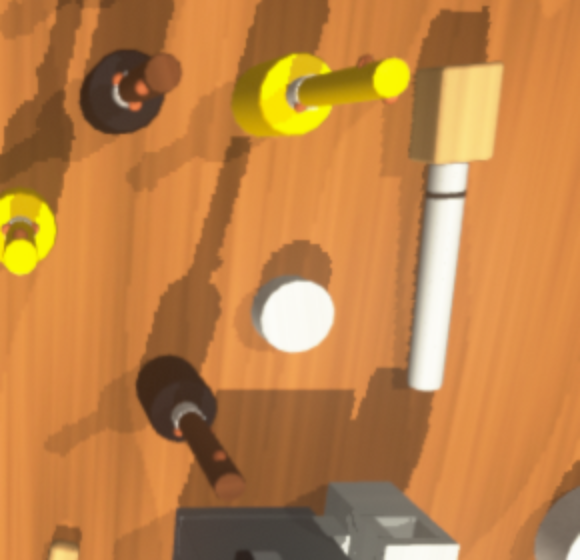

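The crop confirms that the stick bases are at (363,217) for A and (334,56) for B. Now I'll move above the rack.

servo_tool:
  moves: [-0.0462,0.0107,0,0,0,0.0002,-0.0463,0.0107,0,0,0,0.0002,-0.0462,0.0108,0,0,0,0.0002,-0.0462,0.0107,0,0,0,0.0002,-0.0462,0.0108,0,0,0,0.0002]

```text
clock: 3.82
tcp_pos: [0.3708, 0.0264, 0.3601]
tcp_rot: [0.706, 0.708, 0.0, 0.0]
wrist_force: [0.7, 0.7, 0.4]
width: 0.0853
grasp_force: 0.0
```

servo_tool:
  moves: [-0.0463,0.0108,0,0,0,0.0002,-0.0462,0.0108,0,0,0,0.0002,-0.0462,0.0108,0,0,0,0.0002,-0.0462,0.0108,0,0,0,0.0002,-0.0462,0.0108,0,0,0,0.0002]

```text
clock: 4.23
tcp_pos: [0.4117, -0.1471, 0.3601]
tcp_rot: [0.707, 0.707, 0.0, 0.0]
wrist_force: [0.5, 0.7, -0.6]
width: 0.0852
grasp_force: 0.0
```

servo_tool:
  moves: [-0.0462,0.0109,0,0,0,0.0002,0,0,0,0,0,0,0,0,0,0,0,0]

```text
clock: 4.48
tcp_pos: [0.4199, -0.1813, 0.3594]
tcp_rot: [0.708, 0.706, -0.0, -0.001]
wrist_force: [-0.0, 1.8, -0.4]
width: 0.0854
grasp_force: 0.0
```

```bash
python3 w.py w2 well1:.1 sleeve_mouth:.07 tub:0 graft1_mid:.085
python3 - <<'E'
import cv2
a=cv2.imread('pics/w2.png'); cv2.imwrite('pics/w2b.png',cv2.resize(a,(800,600),interpolation=cv2.INTER_CUBIC))
E
```

```text
4.5333 [ 0.4197 -0.1803  0.3597] [ 0.7075  0.7067 -0.     -0.0004] [-0.1825  1.1072 -0.8546] 0.08515834064414715 0.0 [ 0.4208 -0.097   0.5021]
well1 [351. 184.] 0.75 [ 0.5    -0.2036  0.1   ]
tub [320. 296.] 0.86 [ 0.4822 -0.4076  0.    ]
```

View pics/w2b.png

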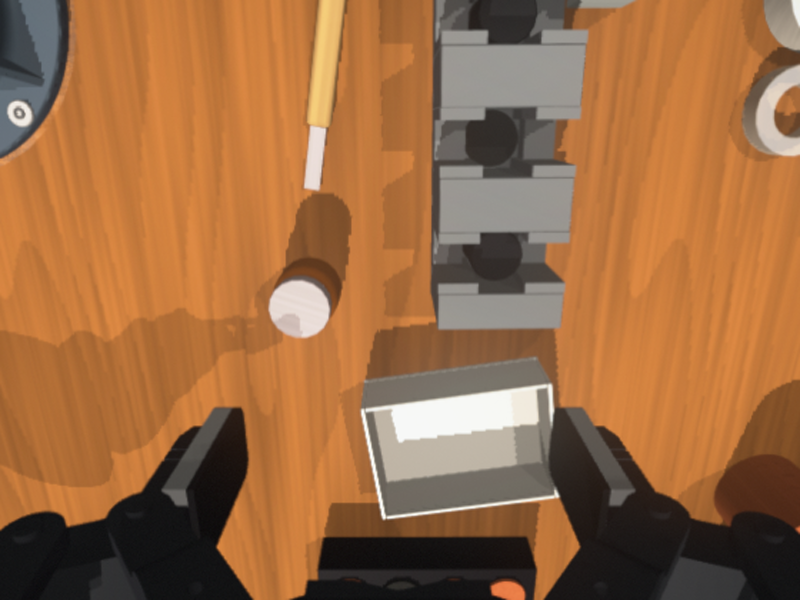

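The view shows the rack with wells at 800-px positions (505,20), (490,138) and (493,255), and the tub around (460,440). A crop will give precise rim corners.

Run:
```python
import cv2
a=cv2.imread('pics/w2.png')[10:240,295:420]; b=cv2.resize(a,None,fx=2.6,fy=2.6,interpolation=cv2.INTER_CUBIC)
b=cv2.convertScaleAbs(b,alpha=1.5,beta=20)
cv2.imwrite('pics/w2c.png',b)
```

```text
(no output)
```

View pics/w2c.png

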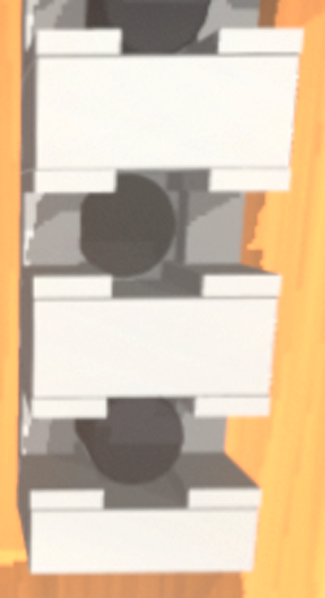

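```bash
cat > fit.py <<'E'
from h import *
from scipy.optimize import least_squares
np.set_printoptions(precision=4,suppress=True)
f=ctrl.grab_frame('wrist')
L=[];P=[]
def add(y1,y2,px,x):
    for (X,Y),p in zip([(-x,y1),(x,y1),(-x,y2),(x,y2)],px): L.append((X/1000,Y/1000));P.append((p[0]/2.6+295,p[1]/2.6+10))
add(74,16,[(37,30),(302,30),(35,190),(290,190)],50)
add(65.5,24.5,[(120,53),(218,53),(117,170),(210,170)],18.3)
add(-16,-74,[(34,276),(280,274),(33,415),(269,413)],50)
add(-24.5,-65.5,[(111,297),(203,297),(107,396),(196,396)],18.3)
add(-106,-145,[(31,490),(260,488),(31,572),(252,570)],50)
L=np.array(L);W=np.array([atz(f,p,.1)[:2] for p in P])
def r(q):
    c,s=np.cos(q[2]),np.sin(q[2]); return ((L@np.array([[c,s],[-s,c]]))*1+q[:2]-W).ravel()
q=least_squares(r,[.5,-.115,0],loss='soft_l1',f_scale=.001).x
print(q,np.degrees(q[2]));print((r(q).reshape(-1,2)*1000).round(1).tolist())
c,s=np.cos(q[2]),np.sin(q[2])
w=lambda x,y:np.array([q[0]+c*x-s*y,q[1]+s*x+c*y])
for y in(.09,0,-.09): print('well',w(0,y))
# predicted pot top / floor outline widths in crop px
for y in (0,-.09):
  for z in(.075,.015):
    print(z,[((proj(f,[*w(x,y),z])-[295,10])*2.6).round(0) for x in(-.022,.022)])
# tub corners
for p in[(363,410),(550,385),(384,518),(556,494)]: print('tub',atz(f,(p[0]*.7,p[1]*.7),.06))
E
python3 fit.py
```

```text
[ 0.5009 -0.1117  0.0096] 0.5514032795128809
[[0.1, 0.1], [0.5, 0.6], [0.0, -0.8], [-0.4, -0.1], [0.3, -0.3], [-0.1, -0.1], [-0.2, 0.5], [0.0, 0.8], [-0.1, 0.1], [0.6, 0.1], [-0.5, -0.8], [-0.2, -0.7], [0.2, 0.2], [-0.6, 0.5], [0.3, -0.1], [-0.5, 0.2], [-0.2, 0.3], [0.7, 0.3], [-0.7, -0.6], [0.8, -0.5]]
well [ 0.5    -0.0217]
well [ 0.5009 -0.1117]
well [ 0.5017 -0.2017]
0.075 [array([ 96., 231.]), array([200., 230.])]
0.015 [array([ 79., 226.]), array([171., 225.])]
0.075 [array([ 89., 439.]), array([187., 438.])]
0.015 [array([ 74., 410.]), array([160., 409.])]
tub [ 0.3873 -0.3551  0.06  ]
tub [ 0.5611 -0.329   0.06  ]
tub [ 0.4059 -0.4807  0.06  ]
tub [ 0.5788 -0.4514  0.06  ]
```

The corner fit is good, with residuals under 1 mm. In well 2 the dark disc spans what the floor would, and in well 3 it matches a pot top, so the pots are probably in wells 1 and 3. I'll check by grasping in well 3.

```bash
python3 mv.py .5017,-.2017,.24,.55 .5017,-.2017,.12,.55 .5017,-.2017,.042,.55,15.7
```

```text
[-0.0059,0.0219,0.0321,0.0001,0,-0.0012, -0.0059,0.0218,0.0321,0.0001,0,-0.0012, -0.0059,0.0218,0.0321,0.0001,0,-0.0012, -0.006,0.0219,0.0321,0.0001,0,-0.0012, -0.0061,0.0218,0.0321,0.0001,0,-0.0012]
[0,0,0.04,0,0,0, 0,0,0.04,0,0,0, 0,0,0.04,0,0,0, 0.0001,0,0.04,0,0,0, 0,0,0.0208,0,0,0]
[0,0,0.0208,0,0,0, 0,0,0.0208,0,0,0, 0,0.0001,0.0208,0,0,0, 0,0,0.0208,0,0,0]
```

servo_tool:
  moves: [-0.0059,0.0219,0.0321,0,0,-0.0012,-0.0059,0.0218,0.0321,0,0,-0.0012,-0.0059,0.0218,0.0321,0,0,-0.0012,-0.006,0.0219,0.0321,0,0,-0.0012,-0.0061,0.0218,0.0321,0,0,-0.0012]

```text
clock: 5.2
tcp_pos: [0.5024, -0.2023, 0.2388]
tcp_rot: [0.704, 0.71, 0.0, 0.0]
wrist_force: [-0.1, 0.6, -0.0]
width: 0.0857
grasp_force: 0.0
```

servo_tool:
  moves: [0,0,0.04,0,0,0,0,0,0.04,0,0,0,0,0,0.04,0,0,0,0,0,0.04,0,0,0,0,0,0,0,0,0]

```text
clock: 5.62
tcp_pos: [0.4989, -0.201, 0.1149]
tcp_rot: [0.704, 0.71, -0.001, -0.003]
wrist_force: [-1.1, 0.1, -1.8]
width: 0.0852
grasp_force: 0.0
```

```bash
python3 mv.py .5017,-.2017,.042,.55,15.7
```

```text
[-0.0002,0.0009,0.0194,-0.0008,-0.0003,-0.0001, -0.0003,0.0008,0.0195,-0.0008,-0.0003,-0.0001, -0.0002,0.0009,0.0194,-0.0008,-0.0003,-0.0001, -0.0002,0.0008,0.0194,-0.0008,-0.0003,-0.0001, -0.0002,0.0007,0.0194,-0.0008,-0.0003,-0.0001]
```

servo_tool:
  moves: [0,0,0.0208,0,0,0,0,0,0.0208,0,0,0,0,0,0.0208,0,0,0,0,0,0.0208,0,0,0,0,0,0.0208,0,0,0]

```text
clock: 6.03
tcp_pos: [0.5027, -0.2028, 0.043]
tcp_rot: [0.704, 0.71, 0.0, 0.001]
wrist_force: [0.3, 0.0, -0.0]
width: 0.0853
grasp_force: 0.0
```

servo_tool:
  moves: [0,0,0,0,0,0,0,0,0,0,0,0,0,0,0,0,0,0,0,0,0,0,0,0,0,0,0,0,0,0]
  claw: 0.6
  grip_force: 40

```text
clock: 6.45
tcp_pos: [0.5026, -0.2032, 0.0436]
tcp_rot: [0.704, 0.71, 0.001, 0.001]
wrist_force: [-3.4, 1.8, 10.4]
width: 0.0428
grasp_force: 39.3
```

servo_tool:
  moves: [0,0,0,0,0,0,0,0,0,0,0,0,0,0,0,0,0,0,0,0,0,0,0,0,0,0,0,0,0,0]

```text
clock: 6.87
tcp_pos: [0.5026, -0.2032, 0.0436]
tcp_rot: [0.704, 0.71, 0.001, 0.001]
wrist_force: [-1.9, 2.1, 11.2]
width: 0.0433
grasp_force: 39.3
```

The fingers stopped at 43 mm, so well 3 holds a pot. Next I'll lift it and take it to the tub.

```bash
python3 mv.py .5017,-.2017,.18,.55,35 .4877,-.4338,.18,8.5 .4877,-.4338,.04,8.5,28.5
```

```text
[0.0005,-0.0002,-0.0455,0.0004,0.0001,-0.0002, 0.0004,-0.0002,-0.0454,0.0004,0.0001,-0.0002, 0.0005,-0.0002,-0.0455,0.0004,0.0001,-0.0002, 0.0005,-0.0003,-0.0455,0.0004,0.0001,-0.0002, -0.0442,-0.0031,0,0,0,-0.0126]
[-0.0441,-0.0039,0,0,0,-0.0126, -0.044,-0.0049,0,0,0,-0.0126, -0.044,-0.0057,0,0,0,-0.0126, -0.0438,-0.0065,0.0001,0,0,-0.0126, -0.0436,-0.0074,0,0,0,-0.0126]
[-0.0435,-0.0083,0,0,0,-0.0126, 0,0,0.0373,0,0,-0.0001, 0,0,0.0374,0,0,-0.0001, 0,0,0.0373,0,0,-0.0001, 0,0,0.0373,0,0,-0.0001]
[0,0,0.0373,0,0,-0.0001]
```

servo_tool:
  moves: [0,0,-0.0455,0,0,0,0,0,-0.0455,0,0,0,0,0,-0.0455,0,0,0,0,0,-0.0455,0,0,0,0,0,0,0,0,0]

```text
clock: 7.28
tcp_pos: [0.5043, -0.204, 0.1858]
tcp_rot: [0.704, 0.71, 0.002, 0.005]
wrist_force: [0.8, -0.9, -0.2]
width: 0.0429
grasp_force: 41.5
```

servo_tool:
  moves: [-0.0442,-0.0031,0,0,0,-0.0126,-0.0441,-0.0039,0,0,0,-0.0126,-0.044,-0.0049,0,0,0,-0.0126,-0.044,-0.0057,0,0,0,-0.0126,-0.0438,-0.0065,0,0,0,-0.0126]

```text
clock: 7.7
tcp_pos: [0.4912, -0.3704, 0.1793]
tcp_rot: [0.668, 0.744, 0.0, 0.001]
wrist_force: [1.0, -0.3, 0.1]
width: 0.0432
grasp_force: 41.5
```

servo_tool:
  moves: [-0.0436,-0.0074,0,0,0,-0.0126,-0.0435,-0.0083,0,0,0,-0.0126,0,0,0.0373,0,0,0,0,0,0.0373,0,0,0,0,0,0.0373,0,0,0]

```text
clock: 8.12
tcp_pos: [0.4875, -0.4361, 0.0942]
tcp_rot: [0.654, 0.757, 0.0, 0.001]
wrist_force: [0.2, -0.1, -1.5]
width: 0.0431
grasp_force: 41.5
```

servo_tool:
  moves: [0,0,0.0373,0,0,0,0,0,0.0373,0,0,0,0,0,0,0,0,0]

```text
clock: 8.37
tcp_pos: [0.4857, -0.4336, 0.0344]
tcp_rot: [0.653, 0.757, 0.0, -0.002]
wrist_force: [-0.4, 1.0, -1.1]
width: 0.0427
grasp_force: 41.7
```

servo_tool:
  moves: [0,0,0,0,0,0,0,0,0,0,0,0,0,0,0,0,0,0]
  claw: -0.4

```text
clock: 8.62
tcp_pos: [0.4883, -0.4359, 0.0407]
tcp_rot: [0.653, 0.757, -0.0, 0.002]
wrist_force: [0.2, 0.0, 0.7]
width: 0.0597
grasp_force: 0.0
```

```bash
python3 mv.py .4877,-.4338,.2,8.5 .5,-.0217,.2,.55
```

```text
[0.0005,0,-0.0425,0.0002,0.0003,-0.0002, 0.0004,0,-0.0425,0.0002,0.0003,-0.0002, 0.0006,0,-0.0424,0.0002,0.0003,-0.0002, 0.0005,-0.0001,-0.0425,0.0002,0.0003,-0.0002, 0.0005,0,-0.0425,0.0002,0.0003,-0.0002]
[0.0451,0.0081,0,0,0,0.0074, 0.0452,0.0076,0,0,0,0.0074, 0.0452,0.0071,0,0,0,0.0074, 0.0454,0.0065,0,0,0,0.0074, 0.0454,0.006,0,0,0,0.0074]
[0.0455,0.0055,0,0,0,0.0074, 0.0455,0.0049,0,0,0,0.0074, 0.0456,0.0044,0,0,0,0.0074, 0.0457,0.0039,0,0,0,0.0074, 0.0456,0.0034,0,0,0,0.0074]
[0.0458,0.0028,0,0,0,0.0074, 0.0457,0.0023,0,0,0,0.0074]
```

servo_tool:
  moves: [0,0,-0.0425,0,0,0,0,0,-0.0425,0,0,0,0,0,-0.0425,0,0,0,0,0,-0.0425,0,0,0,0,0,-0.0425,0,0,0]

```text
clock: 9.03
tcp_pos: [0.4874, -0.435, 0.2013]
tcp_rot: [0.653, 0.757, -0.0, 0.001]
wrist_force: [-0.5, -0.0, -1.1]
width: 0.0598
grasp_force: 0.0
```

servo_tool:
  moves: [0.0451,0.0081,0,0,0,0.0074,0.0452,0.0076,0,0,0,0.0074,0.0452,0.0071,0,0,0,0.0074,0.0454,0.0065,0,0,0,0.0074,0.0454,0.006,0,0,0,0.0074]

```text
clock: 9.45
tcp_pos: [0.4928, -0.262, 0.1995]
tcp_rot: [0.676, 0.737, 0.0, 0.001]
wrist_force: [-0.4, 0.4, 0.3]
width: 0.0597
grasp_force: 0.0
```

servo_tool:
  moves: [0.0455,0.0055,0,0,0,0.0074,0.0455,0.0049,0,0,0,0.0074,0.0456,0.0044,0,0,0,0.0074,0.0457,0.0039,0,0,0,0.0074,0.0456,0.0034,0,0,0,0.0074]

```text
clock: 9.87
tcp_pos: [0.4983, -0.0901, 0.1995]
tcp_rot: [0.697, 0.717, 0.001, 0.001]
wrist_force: [0.6, 0.1, -0.0]
width: 0.0596
grasp_force: 0.0
```

servo_tool:
  moves: [0.0458,0.0028,0,0,0,0.0074,0.0457,0.0023,0,0,0,0.0074,0,0,0,0,0,0,0,0,0,0,0,0,0,0,0,0,0,0]

```text
clock: 10.28
tcp_pos: [0.5007, -0.0231, 0.1988]
tcp_rot: [0.704, 0.71, 0.001, 0.001]
wrist_force: [0.2, -0.1, 0.2]
width: 0.0599
grasp_force: 0.0
```

servo_tool:
  moves: [0,0,0,0,0,0,0,0,0,0,0,0,0,0,0,0,0,0]

```text
clock: 10.53
tcp_pos: [0.5003, -0.0238, 0.1978]
tcp_rot: [0.705, 0.709, 0.0, 0.0]
wrist_force: [0.5, -0.1, 0.5]
width: 0.0599
grasp_force: 0.0
```

```bash
python3 w.py w3 tub:0 sleeve_mouth:.07 handle_grip:.018 handle_ring:.018 graft1_mid:.085; python3 mv.py .5,-.0217,.042,.55,20
python3 - <<'E'
import cv2
a=cv2.imread('pics/w3.png'); cv2.imwrite('pics/w3b.png',cv2.resize(a,(800,600),interpolation=cv2.INTER_CUBIC))
E
```

```text
10.5833 [ 0.5003 -0.0237  0.1977] [ 0.7051  0.7091 -0.      0.0001] [ 0.2748 -0.2459  0.3742] 0.059841869528821916 0.0 [0.5004 0.0605 0.3404]
sleeve_mouth [398.  96.] 0.97 [0.5832 0.0527 0.07  ]
handle_ring [396. 100.] 0.44 [0.5979 0.048  0.018 ]
[0.0002,0,0.0259,0,0,-0.0002, 0.0003,-0.0001,0.026,0,0,-0.0002, 0.0002,0,0.0259,0,0,-0.0002, 0.0002,-0.0001,0.0259,0,0,-0.0002, 0.0003,0,0.026,0,0,-0.0002]
[0.0002,0,0.0259,0,0,-0.0002, 0.0003,-0.0001,0.0259,0,0,-0.0002, 0.0002,0,0.026,0,0,-0.0002]
```

View pics/w3b.png

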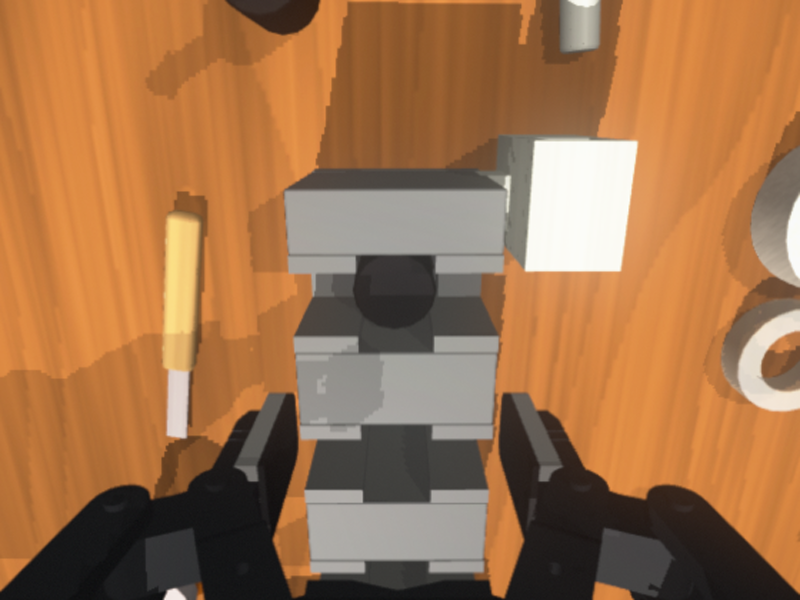

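The wrist view shows a black disc close below the rim in well 1 at (395,290), and the sleeve's top at (533–636, 141–270).

Run:
```python
from h import *
np.set_printoptions(precision=4,suppress=True)
f=ctrl.grab_frame('wrist')
for n,ps,z in[('rackend',[(286,190),(504,190),(289,272),(503,272),(296,352),(497,352)],.1),('sleeve',[(533,141),(636,141),(527,270),(620,270)],.093),('disc',[(355,290),(435,290),(395,328)],.075),('discfloor',[(355,290),(435,290),(395,328)],.015)]:
    print(n,[atz(f,(p[0]*.7,p[1]*.7),z)[:2] for p in ps])
q=(.5009,-.1117,.0096);c,s=np.cos(q[2]),np.sin(q[2])
for x,y in[(-.05,.145),(.05,.145),(-.05,.106),(.05,.106),(-.05,.0655+.0085),(.05,.074)]: print(q[0]+c*x-s*y,q[1]+s*x+c*y)
```

```text
rackend [array([0.4507, 0.0309]), array([0.5474, 0.0314]), array([ 0.4498, -0.0069]), array([ 0.5495, -0.0063]), array([ 0.4508, -0.0476]), array([ 0.5494, -0.047 ])]
sleeve [array([0.5602, 0.0522]), array([0.6062, 0.0527]), array([ 0.5624, -0.0072]), array([ 0.6072, -0.0069])]
disc [array([ 0.4783, -0.0235]), array([ 0.5199, -0.0233]), array([ 0.4992, -0.0446])]
discfloor [array([ 0.4734, -0.0427]), array([ 0.5244, -0.0424]), array([ 0.499 , -0.0686])]
0.4495103253633268 0.03281332582408056
0.5495057173987161 0.0337733110785485
0.4498847196125693 -0.006184877069721276
0.5498801116479587 -0.0052248918152533325
0.45019191489399907 -0.03818340252104585
0.5501873069293884 -0.03722341726657792
```

servo_tool:
  moves: [0.0008,-0.0004,0.0345,0,0,0,0.0008,-0.0004,0.0345,0,0,0,0.0008,0,0.0345,0,0,0,0,0,0,0,0,0,0,0,0,0,0,0]

```text
clock: 11.3
tcp_pos: [0.4989, -0.0211, 0.1198]
tcp_rot: [0.705, 0.71, -0.001, -0.001]
wrist_force: [0.7, 0.1, 0.7]
width: 0.06
grasp_force: 0.0
```

servo_tool:
  moves: [0,0,0.0208,0,0,0,0,0,0.0208,0,0,0,0,0,0.0208,0,0,0,0,0,0.0208,0,0,0,0,0,0.0208,0,0,0]

```text
clock: 11.72
tcp_pos: [0.5016, -0.0214, 0.0437]
tcp_rot: [0.705, 0.71, 0.001, 0.001]
wrist_force: [1.6, -4.9, 1.7]
width: 0.0595
grasp_force: 0.0
```

servo_tool:
  moves: [0,0,0,0,0,0,0,0,0,0,0,0,0,0,0,0,0,0,0,0,0,0,0,0,0,0,0,0,0,0]
  claw: 0.6
  grip_force: 40

```text
clock: 12.13
tcp_pos: [0.5007, -0.0219, 0.0437]
tcp_rot: [0.705, 0.71, -0.0, 0.001]
wrist_force: [-0.6, -6.7, -3.1]
width: 0.043
grasp_force: 40.9
```

```bash
python3 -c "
from h import *;s=ctrl.state();print(s['tcp_pos'],s['width'],s['grasp_force'],s['wrist_force'])"; python3 mv.py .5,-.0227,.18,.55,35 .4789,-.3744,.18,8.5 .4789,-.3744,.04,8.5,28.5
```

```text
[ 0.50066304 -0.02188769  0.04374319] 0.042975944780319894 40.90398489497602 [-0.61911566 -6.71215835 -3.14011407]
[-0.0003,-0.0002,-0.0454,0.0002,0.0002,-0.0004, -0.0004,-0.0001,-0.0454,0.0002,0.0002,-0.0004, -0.0003,-0.0002,-0.0455,0.0002,0.0002,-0.0004, -0.0003,-0.0002,-0.0454,0.0002,0.0002,-0.0004, -0.0469,-0.0033,0,0,0,-0.0089]
[-0.0468,-0.0039,0,0,0,-0.0089, -0.0467,-0.0045,0,0,0,-0.0089, -0.0467,-0.0052,0.0001,0,0,-0.0089, -0.0466,-0.0059,0,0,0,-0.0089, -0.0465,-0.0065,0,0,0,-0.0089]
[-0.0465,-0.0072,0,0,0,-0.0089, -0.0463,-0.0078,0,0,0,-0.0089, -0.0462,-0.0084,0,0,0,-0.0089, -0.0461,-0.0092,0.0001,0,0,-0.0089, 0,0,0.0373,0,0,0.0001]
[0,0,0.0374,0,0,0.0001, 0,0,0.0373,0,0,0.0001, 0.0001,0,0.0373,0,0,0.0001, 0,0,0.0373,0,0,0.0001]
```

servo_tool:
  moves: [-0.001,0,-0.0455,0,0,0,-0.001,0,-0.0455,0,0,0,0,0,-0.0455,0,0,0,0,0,-0.0455,0,0,0,0,0,0,0,0,0]

```text
clock: 12.55
tcp_pos: [0.503, -0.0228, 0.1867]
tcp_rot: [0.705, 0.71, 0.004, 0.004]
wrist_force: [1.1, -0.6, -1.3]
width: 0.0432
grasp_force: 42.3
```

servo_tool:
  moves: [-0.0469,-0.0033,0,0,0,-0.0089,-0.0468,-0.0039,0,0,0,-0.0089,-0.0467,-0.0045,0,0,0,-0.0089,-0.0467,-0.0052,0,0,0,-0.0089,-0.0466,-0.0059,0,0,0,-0.0089]

```text
clock: 12.97
tcp_pos: [0.4889, -0.2003, 0.1805]
tcp_rot: [0.679, 0.734, 0.0, 0.001]
wrist_force: [0.9, 0.4, -1.5]
width: 0.0428
grasp_force: 42.2
```

servo_tool:
  moves: [-0.0465,-0.0065,0,0,0,-0.0089,-0.0465,-0.0072,0,0,0,-0.0089,-0.0463,-0.0078,0,0,0,-0.0089,-0.0462,-0.0084,0,0,0,-0.0089,-0.0461,-0.0092,0,0,0,-0.0089]

```text
clock: 13.38
tcp_pos: [0.4776, -0.3764, 0.1804]
tcp_rot: [0.653, 0.757, 0.0, 0.001]
wrist_force: [0.6, -0.1, -0.3]
width: 0.0434
grasp_force: 42.2
```

```bash
python3 -c "
from h import *;s=ctrl.state();print(s['tcp_pos'],s['width'],s['grasp_force'],s['wrist_force'])"; python3 mv.py .4789,-.3744,.035,8.5,30
```

```text
[ 0.47764367 -0.37636771  0.18040225] 0.043386708212373386 42.190360464155674 [ 0.58462466 -0.07197397 -0.34332856]
[0.0005,0.0004,0.0388,0.0002,0.0002,-0.0001, 0.0005,0.0003,0.0387,0.0002,0.0002,-0.0001, 0.0005,0.0004,0.0388,0.0002,0.0002,-0.0001, 0.0005,0.0004,0.0388,0.0002,0.0002,-0.0001, 0.0005,0.0004,0.0388,0.0002,0.0002,-0.0001]
```

servo_tool:
  moves: [0.0005,0.0004,0.0388,0,0,0,0.0005,0.0003,0.0387,0,0,0,0.0005,0.0004,0.0388,0,0,0,0.0005,0.0004,0.0388,0,0,0,0,0,0.0388,0,0,0]

```text
clock: 13.8
tcp_pos: [0.4793, -0.3732, 0.0336]
tcp_rot: [0.653, 0.757, 0.0, 0.001]
wrist_force: [1.3, 0.3, -1.0]
width: 0.0431
grasp_force: 42.2
```

servo_tool:
  moves: [0,0,0,0,0,0,0,0,0,0,0,0,0,0,0,0,0,0]
  claw: -0.4

```text
clock: 14.05
tcp_pos: [0.4797, -0.3735, 0.0357]
tcp_rot: [0.653, 0.757, 0.0, 0.001]
wrist_force: [0.4, 0.5, 1.1]
width: 0.0598
grasp_force: 0.0
```

```bash
python3 mv.py .4789,-.3744,.1,8.5,33 .46,-.16,.3,0 .433,.045,.3,0
```

```text
[-0.0006,-0.0006,-0.0429,0.0006,0.0006,-0.0005, -0.0005,-0.0006,-0.0428,0.0006,0.0006,-0.0005, 0.0318,0.0019,-0.0296,0,0,0.0105, 0.0319,0.0014,-0.0297,0,0,0.0105, 0.0318,0.0009,-0.0296,0,0,0.0105]
[0.0319,0.0004,-0.0296,0,0,0.0105, 0.0319,-0.0002,-0.0297,0,0,0.0105, 0.0319,-0.0007,-0.0296,0,0,0.0105, 0.0318,-0.0012,-0.0297,0,0,0.0105, 0.0318,-0.0018,-0.0296,0,0,0.0105]
[0.0318,-0.0022,-0.0296,0,0,0.0105, 0.0456,-0.006,0,0,0,0, 0.0455,-0.006,0,0,0,0, 0.0456,-0.006,0,0,0,0, 0.0456,-0.006,0,0,0,0]
[0.0455,-0.006,0,0,0,0, 0.0456,-0.006,-0.0001,0,0,0]
```

servo_tool:
  moves: [0,0,-0.0429,0,0,0,0,0,-0.0428,0,0,0,0.0318,0.0019,-0.0296,0,0,0.0105,0.0319,0.0014,-0.0297,0,0,0.0105,0.0318,0.0009,-0.0296,0,0,0.0105]

```text
clock: 14.47
tcp_pos: [0.473, -0.301, 0.1681]
tcp_rot: [0.672, 0.74, 0.0, 0.002]
wrist_force: [0.6, 0.4, 0.0]
width: 0.0598
grasp_force: 0.0
```

servo_tool:
  moves: [0.0319,0.0004,-0.0296,0,0,0.0105,0.0319,-0.0002,-0.0297,0,0,0.0105,0.0319,-0.0007,-0.0296,0,0,0.0105,0.0318,-0.0012,-0.0297,0,0,0.0105,0.0318,-0.0018,-0.0296,0,0,0.0105]

```text
clock: 14.88
tcp_pos: [0.4621, -0.1811, 0.2792]
tcp_rot: [0.702, 0.712, 0.001, 0.002]
wrist_force: [-0.1, 1.1, 0.8]
width: 0.0598
grasp_force: 0.0
```

servo_tool:
  moves: [0.0318,-0.0022,-0.0296,0,0,0.0105,0.0456,-0.006,0,0,0,0,0.0455,-0.006,0,0,0,0,0.0456,-0.006,0,0,0,0,0.0456,-0.006,0,0,0,0]

```text
clock: 15.3
tcp_pos: [0.4421, -0.0201, 0.3003]
tcp_rot: [0.708, 0.706, 0.002, 0.002]
wrist_force: [0.7, 0.3, -0.2]
width: 0.0601
grasp_force: 0.0
```

servo_tool:
  moves: [0.0455,-0.006,0,0,0,0,0.0456,-0.006,0,0,0,0,0,0,0,0,0,0,0,0,0,0,0,0,0,0,0,0,0,0]

```text
clock: 15.72
tcp_pos: [0.4337, 0.0467, 0.2992]
tcp_rot: [0.707, 0.707, 0.001, 0.001]
wrist_force: [0.5, -0.8, 0.5]
width: 0.0597
grasp_force: 0.0
```

```bash
python3 w.py w4 graft1_mid:.085
python3 - <<'E'
from h import *
np.set_printoptions(precision=4,suppress=True)
f=ctrl.grab_frame('wrist');cv2.imwrite('pics/w4.png',cv2.cvtColor(f['pixels'],cv2.COLOR_RGB2BGR))
c=proj(f,[.433,.131,.1]); x0,y0=int(max(0,c[0]-110)),int(max(0,c[1]-110)); print(c,x0,y0)
a=cv2.cvtColor(f['pixels'],cv2.COLOR_RGB2BGR)[y0:y0+200,x0:x0+240]
cv2.imwrite('pics/w4c.png',cv2.convertScaleAbs(cv2.resize(a,None,fx=3,fy=3,interpolation=cv2.INTER_CUBIC),alpha=1.4,beta=15))
g=grab('top','top1')
cv2.imwrite('pics/tubc.png',cv2.resize(cv2.cvtColor(g['pixels'][195:295,390:500],cv2.COLOR_RGB2BGR),None,fx=4,fy=4))
E
```

```text
15.7667 [0.4338 0.0462 0.2988] [0.7079 0.7064 0.0008 0.0008] [0.2992 0.5216 0.2536] 0.05984103876676039 0.0 [0.434  0.131  0.4418]
graft1_mid [280.  88.] 0.7 [0.4366 0.1263 0.085 ]
graft1_mid [344. 246.] 0.57 [ 0.5029 -0.0302  0.085 ]
[276.5599  82.0154] 166 0
```

View pics/w4c.png

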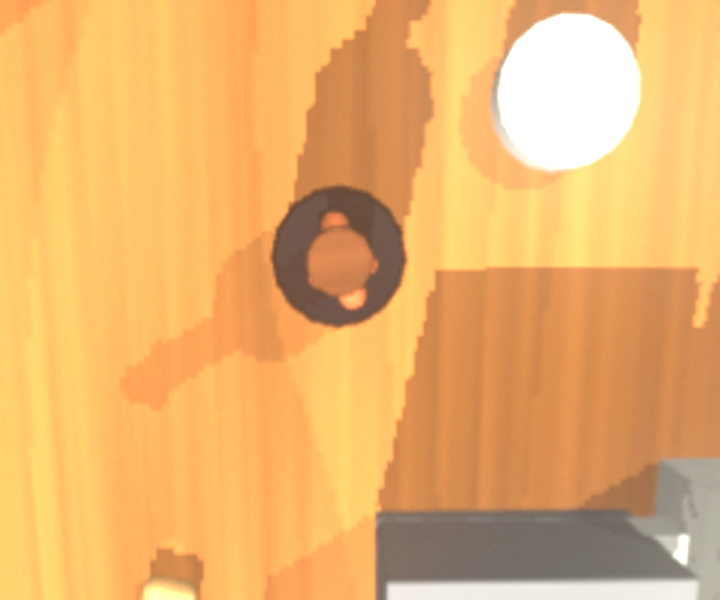

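View pics/tubc.png

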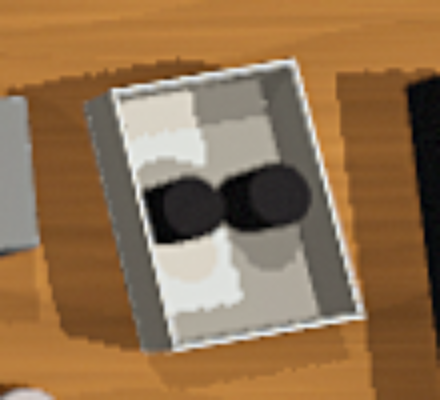

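Both pots are in the tub. Graft A's stick tip is at crop (340,261) and its pot is at (339,256), so the camera is almost straight above it.

```bash
python3 - <<'E'
from h import *
f=ctrl.grab_frame('wrist')
print(atz(f,(279.3,87),.17),atz(f,(279,85.3),.06))
E
python3 mv.py .434,.130,.22,0 .434,.130,.105,0,23
```

```text
[0.43497004 0.12752044 0.17      ] [0.43490906 0.12798851 0.06      ]
[0.028,0,0.0259,0,0,-0.0005, 0.028,0.0001,0.0259,0,0,-0.0005, 0.028,0.0001,0.0258,0,0,-0.0005, 0.028,0.0001,0.0259,0,0,-0.0005, 0,0,0.0256,0,0,0]
[0,0,0.0255,0,0,0, 0,0,0.0256,0,0,0, 0,0,0.0255,0,0,0, 0,0,0.0256,0,0,0, 0,0,0.0256,0,0,0]
```

servo_tool:
  moves: [0.0272,0.0004,0.0259,0,0,0,0.0272,0.0004,0.0259,0,0,0,0.0272,0.0004,0.0258,0,0,0,0.0272,0.0004,0.0259,0,0,0,0,0,0,0,0,0]

```text
clock: 16.38
tcp_pos: [0.4335, 0.1299, 0.2165]
tcp_rot: [0.707, 0.707, -0.002, -0.001]
wrist_force: [-0.4, -1.2, -0.3]
width: 0.0599
grasp_force: 0.0
```

servo_tool:
  moves: [0,0,0.0306,0,0,0,0,0,0.0306,0,0,0,0,0,0.0306,0,0,0,0,0,0.0306,0,0,0,0,0,0.0306,0,0,0]

```text
clock: 16.8
tcp_pos: [0.4351, 0.1276, 0.1044]
tcp_rot: [0.708, 0.706, 0.0, 0.0]
wrist_force: [0.9, 0.2, 0.2]
width: 0.0599
grasp_force: 0.0
```

servo_tool:
  moves: [0,0,0,0,0,0,0,0,0,0,0,0,0,0,0,0,0,0,0,0,0,0,0,0]

```text
clock: 17.13
tcp_pos: [0.4359, 0.1285, 0.1066]
tcp_rot: [0.708, 0.706, 0.001, 0.001]
wrist_force: [-0.4, 0.1, 0.4]
width: 0.0599
grasp_force: 0.0
```

servo_tool:
  moves: [0,0,0,0,0,0,0,0,0,0,0,0,0,0,0,0,0,0,0,0,0,0,0,0,0,0,0,0,0,0]
  claw: 1
  grip_force: 40

```text
clock: 17.55
tcp_pos: [0.4349, 0.1285, 0.1054]
tcp_rot: [0.708, 0.707, 0.0, 0.0]
wrist_force: [-1.6, 0.6, 5.8]
width: 0.0148
grasp_force: 38.8
```

servo_tool:
  moves: [0,0,0,0,0,0,0,0,0,0,0,0,0,0,0,0,0,0,0,0,0,0,0,0,0,0,0,0,0,0]

```text
clock: 17.97
tcp_pos: [0.4349, 0.1285, 0.1054]
tcp_rot: [0.708, 0.707, 0.0, 0.0]
wrist_force: [-1.0, 0.8, 7.0]
width: 0.015
grasp_force: 38.8
```

```bash
python3 mv.py .434,.130,.25,0,36 .5005,-.1125,.25,.55
```

```text
[0.0004,-0.0002,-0.0386,0.0001,0,-0.0002, 0.0004,-0.0003,-0.0385,0.0001,0,-0.0002, 0.0004,-0.0002,-0.0386,0.0001,0,-0.0002, 0.0004,-0.0003,-0.0385,0.0001,0,-0.0002, 0.0004,-0.0002,-0.0386,0.0001,0,-0.0002]
[-0.0462,0.0127,0,0,0,-0.0009, -0.0462,0.0126,0,0,0,-0.0009, -0.0462,0.0125,0,0,0,-0.0009, -0.0463,0.0125,0,0,0,-0.0009, -0.0462,0.0124,0,0,0,-0.0009]
[-0.0463,0.0123,0,0,0,-0.0009, -0.0463,0.0123,0,0,0,-0.0009]
```

servo_tool:
  moves: [0,0,-0.0386,0,0,0,0,0,-0.0386,0,0,0,0,0,-0.0386,0,0,0,0,0,-0.0386,0,0,0,0,0,-0.0386,0,0,0]

```text
clock: 18.38
tcp_pos: [0.4344, 0.1283, 0.2513]
tcp_rot: [0.708, 0.707, -0.0, -0.0]
wrist_force: [0.7, -0.0, -1.4]
width: 0.0151
grasp_force: 39.5
```

servo_tool:
  moves: [-0.0458,0.0127,0,0,0,-0.0009,-0.0458,0.0126,0,0,0,-0.0009,-0.0458,0.0125,0,0,0,-0.0009,-0.0458,0.0125,0,0,0,-0.0009,-0.0458,0.0124,0,0,0,-0.0009]

```text
clock: 18.8
tcp_pos: [0.4821, -0.0449, 0.2499]
tcp_rot: [0.705, 0.709, 0.0, 0.0]
wrist_force: [1.7, 0.6, -1.4]
width: 0.0147
grasp_force: 39.5
```

servo_tool:
  moves: [-0.0457,0.0123,0,0,0,-0.0009,-0.0456,0.0123,0,0,0,-0.0009,0,0,0,0,0,0,0,0,0,0,0,0,0,0,0,0,0,0]

```text
clock: 19.22
tcp_pos: [0.5007, -0.1115, 0.2496]
tcp_rot: [0.704, 0.71, -0.0, -0.0]
wrist_force: [0.3, 0.9, -1.7]
width: 0.0153
grasp_force: 39.5
```

servo_tool:
  moves: [0,0,0.02,0,0,0,0,0,0.02,0,0,0,0,0,0,0,0,0,0,0,0,0,0,0,0,0,0,0,0,0]

```text
clock: 19.63
tcp_pos: [0.501, -0.111, 0.2207]
tcp_rot: [0.704, 0.71, 0.0, 0.0]
wrist_force: [0.0, -0.1, -0.1]
width: 0.0146
grasp_force: 39.4
```

```bash
python3 - <<'E'
from h import *
np.set_printoptions(precision=4,suppress=True)
s=ctrl.state();print(s['tcp_pos'],s['tcp_rot'],s['width'],s['wrist_force'])
f=grab('wrist');g=grab('scene')
cv2.imwrite('pics/w5.png',cv2.resize(cv2.cvtColor(f['pixels'],cv2.COLOR_RGB2BGR),(800,600),interpolation=cv2.INTER_CUBIC))
E
python3 mv.py .5007,-.1117,.22,.55
```

```text
[ 0.501  -0.111   0.2207] [0.7038 0.7104 0.0002 0.0003] 0.014636342743562517 [ 0.0058 -0.0666 -0.117 ]
[-0.0005,-0.0008,0.001,0.0008,0.0002,-0.0005]
```

View pics/w5.png

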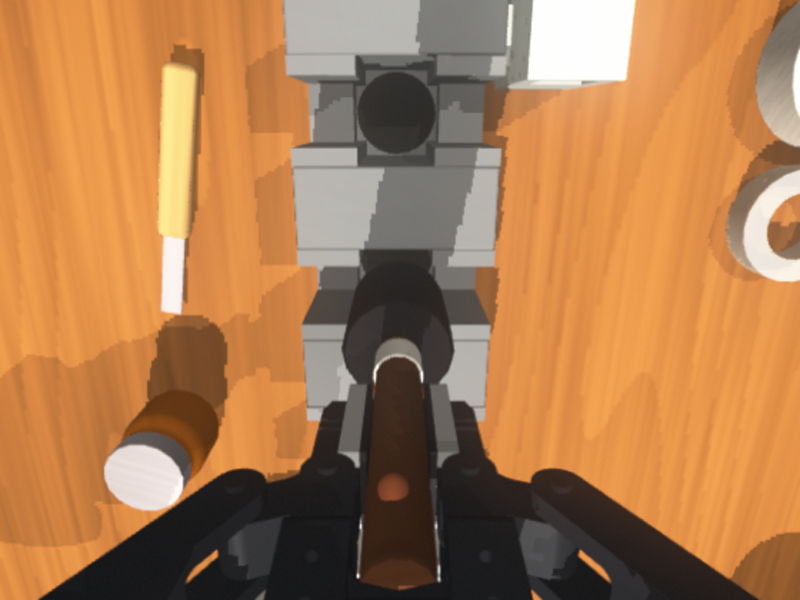

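The graft hangs straight over well 2. The block between wells 1 and 2 has corners at (292,149), (500,149), (298,265) and (495,265), which I'll use to refine the well's position.

Run:
```python
from h import *
f=ctrl.grab_frame('wrist')
for p,y in[((292,149),74),((500,149),74),((298,265),16),((495,265),16),((287,76),106),((507,80),106)]:
    w=atz(f,(p[0]*.7,p[1]*.7),.1); print(w[:2],'-> well2 y',w[1]-y/1000)
```

```text
[ 0.45096564 -0.04118013] -> well2 y -0.11518012759745788
[ 0.54975106 -0.04039435] -> well2 y -0.11439435324953766
[ 0.45091858 -0.09812945] -> well2 y -0.1141294514071878
[ 0.55110507 -0.09733959] -> well2 y -0.113339593522213
[ 0.45037894 -0.00893613] -> well2 y -0.11493612671053363
[ 0.55091843 -0.00983264] -> well2 y -0.11583264139902137
```

servo_tool:
  moves: [-0.0033,0,0,0,0,0,0,0,0.01,0,0,0,0,0,0.01,0,0,0,0,0,0.01,0,0,0,0,0,0,0,0,0]

```text
clock: 20.2
tcp_pos: [0.5, -0.114, 0.1953]
tcp_rot: [0.704, 0.71, -0.001, -0.001]
wrist_force: [-0.6, -0.2, -1.9]
width: 0.0149
grasp_force: 39.5
```

servo_tool:
  moves: [0,0,0,0,0,0,0,0,0,0,0,0,0,0,0,0,0,0]

```text
clock: 20.45
tcp_pos: [0.501, -0.1141, 0.1975]
tcp_rot: [0.704, 0.71, 0.0, 0.0]
wrist_force: [-0.5, -0.0, -0.9]
width: 0.0148
grasp_force: 39.5
```

servo_tool:
  moves: [0,0,0.015,0,0,0,0,0,0.015,0,0,0,0,0,0.015,0,0,0,0,0,0.015,0,0,0,0,0,0.015,0,0,0]

```text
clock: 20.87
tcp_pos: [0.5011, -0.1142, 0.1408]
tcp_rot: [0.704, 0.71, 0.0, 0.0]
wrist_force: [-0.7, -0.0, -1.2]
width: 0.0149
grasp_force: 39.7
```

servo_tool:
  moves: [0,0,0.007,0,0,0,0,0,0.007,0,0,0,0,0,0.007,0,0,0,0,0,0.005,0,0,0,0,0,0,0,0,0]

```text
clock: 21.28
tcp_pos: [0.5007, -0.1141, 0.121]
tcp_rot: [0.704, 0.71, -0.0, -0.0]
wrist_force: [-0.4, 0.4, -1.6]
width: 0.0149
grasp_force: 39.5
```

servo_tool:
  moves: [0,0,0.001,0,0,0,0,0,0,0,0,0]

```text
clock: 21.45
tcp_pos: [0.5011, -0.1142, 0.121]
tcp_rot: [0.704, 0.71, 0.0, 0.0]
wrist_force: [0.6, -0.7, -0.5]
width: 0.015
grasp_force: 39.5
```

servo_tool:
  moves: [0,0,0,0,0,0,0,0,0,0,0,0,0,0,0,0,0,0,0,0,0,0,0,0,0,0,0,0,0,0]
  claw: -0.4

```text
clock: 21.87
tcp_pos: [0.501, -0.1141, 0.1209]
tcp_rot: [0.704, 0.71, 0.0, 0.0]
wrist_force: [-0.8, -0.5, 0.9]
width: 0.06
grasp_force: 0.0
```

```bash
python3 mv.py .5007,-.1141,.3,.55 .387,.232,.3,0
```

```text
[0,-0.0001,-0.0478,0,0,-0.0002, 0,0,-0.0477,0,0,-0.0002, 0,-0.0001,-0.0478,0,0,-0.0002, 0,-0.0001,-0.0478,0,0,-0.0002, 0,0,-0.0477,0,0,-0.0002]
[0.0421,-0.0134,0,0,0,0.0006, 0.0421,-0.0134,0,0,0,0.0006, 0.042,-0.0134,0,0,0,0.0006, 0.0421,-0.0135,0,0,0,0.0006, 0.042,-0.0136,0,0,0,0.0006]
[0.042,-0.0135,-0.0001,0,0,0.0006, 0.042,-0.0136,0,0,0,0.0006, 0.042,-0.0137,0,0,0,0.0006, 0.042,-0.0137,0,0,0,0.0006, 0.042,-0.0137,0,0,0,0.0006]
[0.042,-0.0138,0,0,0,0.0006]
```

servo_tool:
  moves: [0,0,-0.0478,0,0,0,0,0,-0.0478,0,0,0,0,0,-0.0478,0,0,0,0,0,-0.0478,0,0,0,0,0,-0.0478,0,0,0]

```text
clock: 22.28
tcp_pos: [0.5005, -0.114, 0.302]
tcp_rot: [0.704, 0.71, 0.0, 0.0]
wrist_force: [0.5, -0.3, 0.1]
width: 0.0599
grasp_force: 0.0
```

servo_tool:
  moves: [0.0421,-0.0134,0,0,0,0.0006,0.0421,-0.0134,0,0,0,0.0006,0.042,-0.0134,0,0,0,0.0006,0.0421,-0.0135,0,0,0,0.0006,0.042,-0.0136,0,0,0,0.0006]

```text
clock: 22.7
tcp_pos: [0.4487, 0.0445, 0.3001]
tcp_rot: [0.706, 0.708, 0.0, 0.0]
wrist_force: [0.0, 0.2, 0.9]
width: 0.0599
grasp_force: 0.0
```

servo_tool:
  moves: [0.042,-0.0135,0,0,0,0.0006,0.042,-0.0136,0,0,0,0.0006,0.042,-0.0137,0,0,0,0.0006,0.042,-0.0137,0,0,0,0.0006,0.042,-0.0137,0,0,0,0.0006]

```text
clock: 23.12
tcp_pos: [0.3972, 0.2021, 0.3002]
tcp_rot: [0.708, 0.707, 0.0, 0.0]
wrist_force: [0.3, -0.3, -0.4]
width: 0.0597
grasp_force: 0.0
```

servo_tool:
  moves: [0.042,-0.0138,0,0,0,0.0006,0,0,0,0,0,0,0,0,0,0,0,0,0,0,0,0,0,0,0,0,0,0,0,0]

```text
clock: 23.53
tcp_pos: [0.388, 0.2314, 0.3001]
tcp_rot: [0.708, 0.706, 0.0, 0.0]
wrist_force: [-0.0, -0.2, -0.3]
width: 0.0596
grasp_force: 0.0
```

```bash
python3 w.py w6 handle_grip:.018 handle_ring:.018
python3 - <<'E'
import cv2
cv2.imwrite('pics/w6b.png',cv2.resize(cv2.imread('pics/w6.png'),(800,600),interpolation=cv2.INTER_CUBIC))
E
```

```text
23.5833 [0.3881 0.2313 0.3001] [0.7084 0.7059 0.     0.0001] [ 0.2805 -0.5876 -0.1621] 0.06005700304718538 0.0 [0.3888 0.3158 0.4427]
handle_grip [454. 121.] 0.95 [0.5838 0.2757 0.018 ]
handle_ring [452. 162.] 0.61 [0.5887 0.2294 0.018 ]
```

View pics/w6b.png

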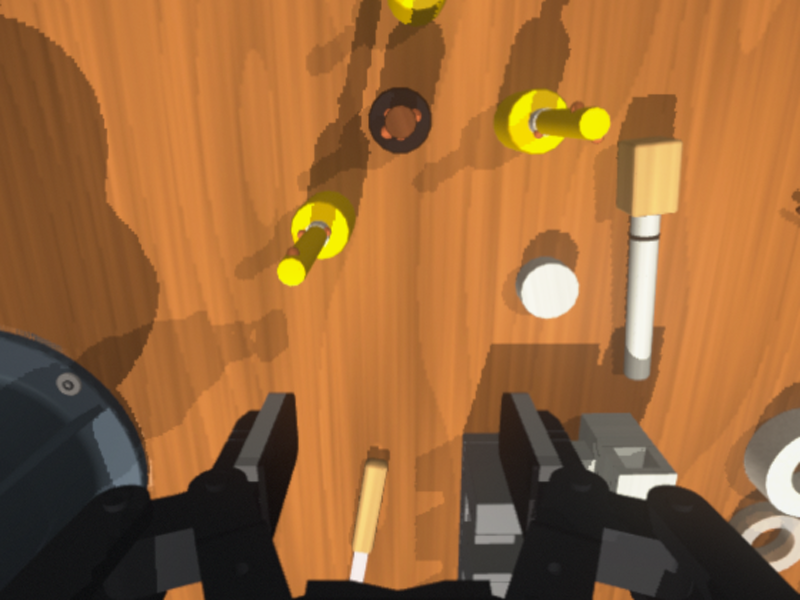

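Graft B's tip is at (401,122), right below the camera. The handle has been knocked to about (0.584, 0.276).

Run:
```python
from h import *
f=ctrl.grab_frame('wrist')
b=atz(f,(401*.7,122*.7),.17);print(b,atz(f,(400*.7,120*.7),.06))
s=ctrl.state()['tcp_pos'];print((b-s)/.75/4, (.22-s[2])/.75/4)
```

```text
[0.39033328 0.31409287 0.17      ] [0.39022048 0.31471935 0.06      ]
[ 0.00076705  0.02752526 -0.04336398] -0.02669731708861418
```

servo_tool:
  moves: [0.0275,0.0007,0.0267,0,0,0,0.0275,0.0007,0.0267,0,0,0,0.0275,0.0007,0.0267,0,0,0,0.0275,0.0007,0.0267,0,0,0,0,0,0,0,0,0]

```text
clock: 24.15
tcp_pos: [0.389, 0.316, 0.2161]
tcp_rot: [0.708, 0.707, -0.002, -0.001]
wrist_force: [0.2, 0.1, -1.0]
width: 0.0597
grasp_force: 0.0
```

servo_tool:
  moves: [0,0,0.0293,0,0,0,0,0,0.0293,0,0,0,0,0,0.0293,0,0,0,0,0,0.0293,0,0,0,0,0,0.0293,0,0,0]

```text
clock: 24.57
tcp_pos: [0.3903, 0.3141, 0.1095]
tcp_rot: [0.708, 0.706, 0.0, 0.0]
wrist_force: [0.8, -0.4, -0.2]
width: 0.0598
grasp_force: 0.0
```

servo_tool:
  moves: [0,0,0,0,0,0,0,0,0,0,0,0,0,0,0,0,0,0,0,0,0,0,0,0]

```text
clock: 24.9
tcp_pos: [0.3908, 0.3151, 0.1116]
tcp_rot: [0.708, 0.706, 0.001, 0.0]
wrist_force: [0.2, 0.3, 0.1]
width: 0.0598
grasp_force: 0.0
```

servo_tool:
  moves: [0,0,0,0,0,0,0,0,0,0,0,0,0,0,0,0,0,0,0,0,0,0,0,0,0,0,0,0,0,0]
  claw: 1

```text
clock: 25.32
tcp_pos: [0.39, 0.3149, 0.1104]
tcp_rot: [0.708, 0.706, 0.0, -0.0]
wrist_force: [-1.6, -0.9, 5.9]
width: 0.0148
grasp_force: 38.8
```

servo_tool:
  moves: [0,0,0,0,0,0,0,0,0,0,0,0,0,0,0,0,0,0,0,0,0,0,0,0,0,0,0,0,0,0]

```text
clock: 25.73
tcp_pos: [0.39, 0.3149, 0.1105]
tcp_rot: [0.708, 0.706, 0.0, -0.0]
wrist_force: [-1.7, -0.4, 6.1]
width: 0.0149
grasp_force: 38.8
```

```bash
python3 mv.py .3903,.3147,.31,0 .44,.13,.31,0 .5002,-.0239,.255,.55
```

```text
[0,0.0001,-0.0443,0,-0.0001,-0.0002, -0.0001,0,-0.0444,0,-0.0001,-0.0002, 0,0.0001,-0.0443,0,-0.0001,-0.0002, -0.0001,0.0001,-0.0444,0,-0.0001,-0.0002, 0,0.0001,-0.0443,0,-0.0001,-0.0002]
[-0.0001,0,-0.0444,0,-0.0001,-0.0002, -0.041,0.0111,0,0,0,0, -0.0411,0.011,0.0001,0,0,0, -0.041,0.0111,0,0,0,0, -0.0411,0.011,0,0,0,0]
[-0.041,0.0111,0,0,0,0, -0.041,0.011,0.0001,0,0,0, -0.041,0.0161,0.0147,0,0.0001,-0.0012, -0.0411,0.0159,0.0147,0,0.0001,-0.0012, -0.0411,0.0159,0.0146,0,0.0001,-0.0012]
[-0.0412,0.0159,0.0147,0,0.0001,-0.0012, -0.0411,0.0157,0.0146,0,0.0001,-0.0012]
```

servo_tool:
  moves: [0,0,-0.0443,0,0,0,0,0,-0.0443,0,0,0,0,0,-0.0443,0,0,0,0,0,-0.0443,0,0,0,0,0,-0.0443,0,0,0]

```text
clock: 26.15
tcp_pos: [0.3896, 0.3144, 0.2778]
tcp_rot: [0.708, 0.706, -0.0, -0.0]
wrist_force: [0.3, 1.1, -1.8]
width: 0.015
grasp_force: 39.5
```

servo_tool:
  moves: [0,0,-0.0443,0,0,-0.0009,-0.041,0.0111,0,0,0,0,-0.0411,0.011,0,0,0,0,-0.041,0.0111,0,0,0,0,-0.0411,0.011,0,0,0,0]

```text
clock: 26.57
tcp_pos: [0.4231, 0.1903, 0.3095]
tcp_rot: [0.707, 0.707, 0.0, 0.0]
wrist_force: [0.6, -0.6, -1.7]
width: 0.015
grasp_force: 39.5
```

servo_tool:
  moves: [-0.041,0.0111,0,0,0,0,-0.041,0.011,0,0,0,0,-0.041,0.0161,0.0147,0,0,-0.0012,-0.0411,0.0159,0.0147,0,0,-0.0012,-0.0411,0.0159,0.0146,0,0,-0.0012]

```text
clock: 26.98
tcp_pos: [0.4758, 0.036, 0.2761]
tcp_rot: [0.705, 0.709, 0.0, 0.0]
wrist_force: [0.9, 1.3, -0.8]
width: 0.015
grasp_force: 39.6
```

servo_tool:
  moves: [-0.0412,0.0159,0.0147,0,0,-0.0012,-0.0411,0.0157,0.0146,0,0,-0.0012,0,0,0,0,0,0,0,0,0,0,0,0,0,0,0,0,0,0]

```text
clock: 27.4
tcp_pos: [0.4995, -0.0237, 0.2545]
tcp_rot: [0.704, 0.71, -0.0, -0.0]
wrist_force: [0.2, 0.4, -1.4]
width: 0.0149
grasp_force: 39.5
```

servo_tool:
  moves: [0,0,0.02,0,0,0,0,0,0.01,0,0,0,0,0,0,0,0,0,0,0,0,0,0,0,0,0,0,0,0,0]

```text
clock: 27.82
tcp_pos: [0.4998, -0.0234, 0.2326]
tcp_rot: [0.704, 0.71, 0.0, 0.0]
wrist_force: [1.0, 0.3, -1.2]
width: 0.0143
grasp_force: 39.5
```

```bash
python3 mv.py .5002,-.0241,.225,.55
```

```text
[-0.0009,0.0006,0.0101,0.0004,0,0]
```

servo_tool:
  moves: [-0.0009,0.0006,0.01,0,0,0,0,0,0.01,0,0,0,0,0,0.01,0,0,0,0,0,0.01,0,0,0,0,0,0,0,0,0]

```text
clock: 28.23
tcp_pos: [0.4993, -0.0246, 0.2]
tcp_rot: [0.704, 0.71, -0.001, -0.001]
wrist_force: [0.2, -0.2, -2.0]
width: 0.0149
grasp_force: 39.5
```

servo_tool:
  moves: [0,0,0,0,0,0,0,0,0,0,0,0,0,0,0,0,0,0]

```text
clock: 28.48
tcp_pos: [0.5003, -0.0246, 0.2022]
tcp_rot: [0.704, 0.71, 0.0, 0.0]
wrist_force: [-0.5, -0.2, -1.3]
width: 0.0149
grasp_force: 39.5
```

Free in the mouth, so I'll lower it to the floor, 77 mm down.

servo_tool:
  moves: [0,0,0.015,0,0,0,0,0,0.015,0,0,0,0,0,0.015,0,0,0,0,0,0.015,0,0,0,0,0,0.015,0,0,0]

```text
clock: 28.9
tcp_pos: [0.5004, -0.0246, 0.1455]
tcp_rot: [0.704, 0.71, 0.0, 0.0]
wrist_force: [0.2, -0.2, -1.7]
width: 0.015
grasp_force: 39.7
```

servo_tool:
  moves: [0,0,0.007,0,0,0,0,0,0.007,0,0,0,0,0,0.007,0,0,0,0,0,0.0055,0,0,0,0,0,0,0,0,0]

```text
clock: 29.32
tcp_pos: [0.5004, -0.0246, 0.1257]
tcp_rot: [0.704, 0.71, 0.0, 0.0]
wrist_force: [0.9, -0.4, -1.4]
width: 0.0152
grasp_force: 39.6
```

servo_tool:
  moves: [0,0,0.0008,0,0,0,0,0,0,0,0,0]

```text
clock: 29.48
tcp_pos: [0.5003, -0.0246, 0.1255]
tcp_rot: [0.704, 0.71, 0.0, 0.0]
wrist_force: [0.0, -0.4, 0.7]
width: 0.015
grasp_force: 39.7
```

servo_tool:
  moves: [0,0,0,0,0,0,0,0,0,0,0,0,0,0,0,0,0,0,0,0,0,0,0,0,0,0,0,0,0,0]
  claw: -0.4

```text
clock: 29.9
tcp_pos: [0.5001, -0.0246, 0.1252]
tcp_rot: [0.704, 0.71, 0.0, 0.0]
wrist_force: [0.0, -0.6, 0.1]
width: 0.0594
grasp_force: 0.0
```

servo_tool:
  moves: [0,0,-0.0478,0,0,0,0,0,-0.0478,0,0,0,0,0,-0.0478,0,0,0,0,0,-0.0478,0,0,0,0,0,-0.0478,0,0,0]

```text
clock: 30.32
tcp_pos: [0.4997, -0.0246, 0.3063]
tcp_rot: [0.704, 0.71, 0.0, 0.0]
wrist_force: [1.3, -0.0, 0.7]
width: 0.0601
grasp_force: 0.0
```

```bash
python3 mv.py .585,.17,.3,0
```

```text
[0.0431,0.0193,0.0014,0,0,0.0009, 0.0431,0.0193,0.0014,0,0,0.0009, 0.0431,0.0192,0.0014,0,0,0.0009, 0.0432,0.0192,0.0014,0,0,0.0009, 0.0431,0.0191,0.0014,0,0,0.0009]
[0.0433,0.019,0.0015,0,0,0.0009]
```

servo_tool:
  moves: [0.0431,0.0193,0.0014,0,0,0.0009,0.0431,0.0193,0.0014,0,0,0.0009,0.0431,0.0192,0.0014,0,0,0.0009,0.0432,0.0192,0.0014,0,0,0.0009,0.0431,0.0191,0.0014,0,0,0.0009]

```text
clock: 30.73
tcp_pos: [0.5717, 0.1392, 0.2992]
tcp_rot: [0.707, 0.708, 0.0, 0.0]
wrist_force: [0.5, -0.8, 0.7]
width: 0.0599
grasp_force: 0.0
```

servo_tool:
  moves: [0.0433,0.019,0.0014,0,0,0.0009,0,0,0,0,0,0,0,0,0,0,0,0,0,0,0,0,0,0]

```text
clock: 31.07
tcp_pos: [0.5853, 0.1699, 0.2979]
tcp_rot: [0.707, 0.707, -0.0, -0.0]
wrist_force: [-0.2, 0.1, 0.9]
width: 0.0597
grasp_force: 0.0
```

```bash
python3 w.py w7 handle_grip:.018 handle_ring:.018 sleeve_mouth:.07
python3 - <<'E'
from h import *
cv2.imwrite('pics/w7b.png',cv2.resize(cv2.imread('pics/w7.png'),(800,600),interpolation=cv2.INTER_CUBIC))
g=grab('scene')
for l in('graft1_mid',):
    for r in ctrl.landmark_of(l,'scene'): print(r['point'],r['confidence'])
for n,p in dict(w1=(.5,-.0245,.1),w2=(.501,-.114,.1)).items(): print(n,proj(g,p))
E
```

```text
31.1167 [0.5853 0.1694 0.2983] [ 0.7072  0.7071 -0.0001  0.0001] [-0.4077 -0.2942  0.3011] 0.05987849708419008 0.0 [0.5859 0.2543 0.4405]
handle_grip [277.  63.] 0.77 [0.5836 0.274  0.018 ]
handle_grip [203. 350.] 0.33 [ 0.4815 -0.092   0.018 ]
handle_ring [281. 106.] 0.91 [0.5887 0.2298 0.018 ]
handle_ring [198. 348.] 0.65 [ 0.4751 -0.089   0.018 ]
handle_ring [271. 277.] 0.58 [0.5764 0.0209 0.018 ]
sleeve_mouth [273. 276.] 0.55 [0.5798 0.0512 0.07  ]
[220.7, 171.1] 0.76
[223.5, 200.3] 0.61
w1 [251.98363875 181.32429315]
w2 [220.72235408 171.16278504]
```

View pics/w7b.png

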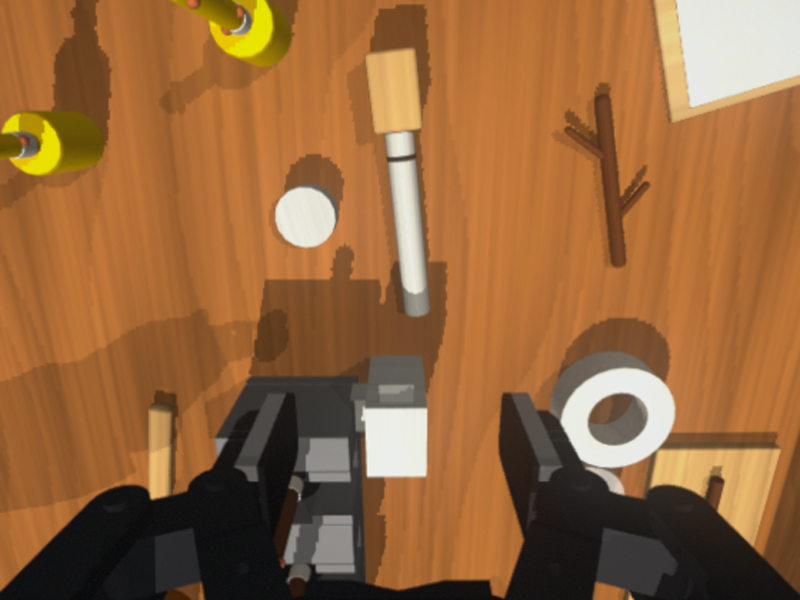

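The picture shows the grip's top face centred at about (394,92), the ring at (402,158), the tube tip at (416,310) and the sleeve's mouth at about (396,393). Both sticks stand in wells 1 and 2.

Run:
```python
from h import *
np.set_printoptions(precision=4,suppress=True)
f=ctrl.grab_frame('wrist');a=lambda p,z:atz(f,(p[0]*.7,p[1]*.7),z)
c=[a(p,.036) for p in[(367,57),(414,48),(420,128),(374,135)]]
g=np.mean(c,0);r=a((402,158),.018);t=a((416,310),.018);print('corners',*[x[:2] for x in c]);print(g,r,t)
for u,v in((g,t),(r,t),(g,r)): d=v-u;print(np.degrees(np.arctan2(d[1],d[0])),np.linalg.norm(d[:2]))
print('sleeve top',[a(p,.093)[:2] for p in[(364,406),(427,406),(365,477),(427,477)]])
print('sleeve bore top edge',[a(p,.084)[:2] for p in[(379,385),(413,385)]],[a(p,.056)[:2] for p in[(379,401),(413,401)]])
```

```text
corners [0.5645 0.2944] [0.5972 0.3   ] [0.6019 0.2471] [0.5686 0.2423]
[0.5831 0.2709 0.036 ] [0.5891 0.2248 0.018 ] [0.6009 0.101  0.018 ]
-83.9922308230612 0.17089617322673678
-84.51857783432935 0.12441159965712649
-82.58397496658385 0.04650386925637524
sleeve top [array([0.5607, 0.0528]), array([0.6071, 0.0527]), array([ 0.56  , -0.0098]), array([ 0.6082, -0.0099])]
sleeve bore top edge [array([0.5716, 0.0654]), array([0.5969, 0.0653])] [array([0.5703, 0.0361]), array([0.5979, 0.036 ])]
```

```bash
python3 mv.py .583,.271,.12,5.7 .583,.271,.004,5.7,20
```

```text
[0.0226,-0.0006,0.0397,0.0001,0,-0.0106, 0.0225,-0.0001,0.0396,0.0001,0,-0.0106, 0.0226,0.0002,0.0397,0.0001,0,-0.0106, 0.0226,0.0006,0.0397,0.0001,0,-0.0106, 0.0225,0.0009,0.0397,0.0001,0,-0.0106]
[0.0226,0.0014,0.0396,0.0001,0,-0.0106, 0,0,0.0258,0,0,0, 0,0,0.0258,0,0,0, 0,0,0.0258,0,0,0, 0,0,0.0257,0,0,0]
[0,0,0.0258,0,0,0, 0,0,0.0258,0,0,0]
```

servo_tool:
  moves: [0.0226,-0.0006,0.0397,0,0,-0.0106,0.0225,-0.0001,0.0396,0,0,-0.0106,0.0226,0.0002,0.0397,0,0,-0.0106,0.0226,0.0006,0.0397,0,0,-0.0106,0.0225,0.0009,0.0397,0,0,-0.0106]

```text
clock: 31.83
tcp_pos: [0.5831, 0.255, 0.1482]
tcp_rot: [0.677, 0.736, 0.0, 0.0]
wrist_force: [0.4, -0.0, -0.1]
width: 0.0597
grasp_force: 0.0
```

servo_tool:
  moves: [0.0226,0.0014,0.0396,0,0,-0.0106,0,0,0.0258,0,0,0,0,0,0.0258,0,0,0,0,0,0,0,0,0,0,0,0,0,0,0]

```text
clock: 32.25
tcp_pos: [0.5825, 0.2711, 0.0808]
tcp_rot: [0.671, 0.742, -0.001, -0.0]
wrist_force: [0.3, -0.5, -0.4]
width: 0.0598
grasp_force: 0.0
```

```bash
python3 mv.py .583,.271,.004,5.7,16
```

```text
[0,0.0002,0.0205,-0.0002,0.0001,0, -0.0001,0.0001,0.0204,-0.0002,0.0001,0, 0,0.0002,0.0205,-0.0002,0.0001,0, -0.0001,0.0001,0.0205,-0.0002,0.0001,0, 0,0.0001,0.0204,-0.0002,0.0001,0]
```

servo_tool:
  moves: [0,0,0.0205,0,0,0,0,0,0.0205,0,0,0,0,0,0.0205,0,0,0,0,0,0.0205,0,0,0,0,0,0.0205,0,0,0]

```text
clock: 32.67
tcp_pos: [0.5843, 0.2718, 0.0056]
tcp_rot: [0.671, 0.741, 0.001, 0.001]
wrist_force: [-1.2, 0.1, -0.3]
width: 0.0597
grasp_force: 0.0
```

servo_tool:
  moves: [0,0,0,0,0,0,0,0,0,0,0,0,0,0,0,0,0,0,0,0,0,0,0,0]

```text
clock: 33.0
tcp_pos: [0.584, 0.2719, 0.0059]
tcp_rot: [0.671, 0.742, 0.001, 0.0]
wrist_force: [-0.4, -0.2, -1.1]
width: 0.06
grasp_force: 0.0
```

servo_tool:
  moves: [0,0,0,0,0,0,0,0,0,0,0,0,0,0,0,0,0,0,0,0,0,0,0,0,0,0,0,0,0,0]
  claw: 0.8
  grip_force: 60

```text
clock: 33.42
tcp_pos: [0.5835, 0.2719, 0.005]
tcp_rot: [0.671, 0.742, 0.001, 0.0]
wrist_force: [-0.7, -1.0, 6.3]
width: 0.035
grasp_force: 59.9
```

servo_tool:
  moves: [0,0,0,0,0,0,0,0,0,0,0,0,0,0,0,0,0,0]

```text
clock: 33.67
tcp_pos: [0.5835, 0.2718, 0.005]
tcp_rot: [0.671, 0.742, 0.001, 0.0]
wrist_force: [-0.5, -0.8, 7.3]
width: 0.0352
grasp_force: 59.9
```

```bash
python3 mv.py .583,.271,.056,.55,20
```

```text
[-0.0003,-0.0002,-0.0227,0.0003,-0.0001,0.0192, -0.0004,-0.0003,-0.0226,0.0003,-0.0001,0.0192, -0.0003,-0.0002,-0.0227,0.0003,-0.0001,0.0192]
```

servo_tool:
  moves: [0,0,-0.0231,0,0,0.0192,0,0,-0.0231,0,0,0.0192,0,0,-0.0231,0,0,0.0192,0,0,0,0,0,0,0,0,0,0,0,0]

```text
clock: 34.08
tcp_pos: [0.5835, 0.2719, 0.0567]
tcp_rot: [0.703, 0.711, 0.001, 0.0]
wrist_force: [-1.2, 0.2, -2.4]
width: 0.0353
grasp_force: 60.6
```

servo_tool:
  moves: [0,0,0,0,0,0,0,0,0,0,0,0,0,0,0,0,0,0,0,0,0,0,0,0]

```text
clock: 34.42
tcp_pos: [0.5826, 0.2714, 0.0553]
tcp_rot: [0.704, 0.711, -0.001, -0.0]
wrist_force: [0.1, -0.2, -1.1]
width: 0.035
grasp_force: 60.6
```

```bash
python3 w.py w8
python3 - <<'E'
from h import *
g=grab('scene','s8')
p=proj(g,[.585,.17,.07]);print(p)
x,y=int(p[0])-100,int(p[1])-75
cv2.imwrite('pics/s8c.png',cv2.resize(cv2.cvtColor(g['pixels'][y:y+150,x:x+200],cv2.COLOR_RGB2BGR),None,fx=4,fy=4,interpolation=cv2.INTER_CUBIC));print(x,y)
E
```

```text
34.4667 [0.5827 0.2715 0.0554] [ 0.7036  0.7106 -0.0004 -0.0002] [ 0.0371  0.4475 -1.8847] 0.03516748365198393 60.60650825500488 [0.5825 0.3558 0.1978]
[311.23542924 239.13667802]
211 164
```

View pics/s8c.png

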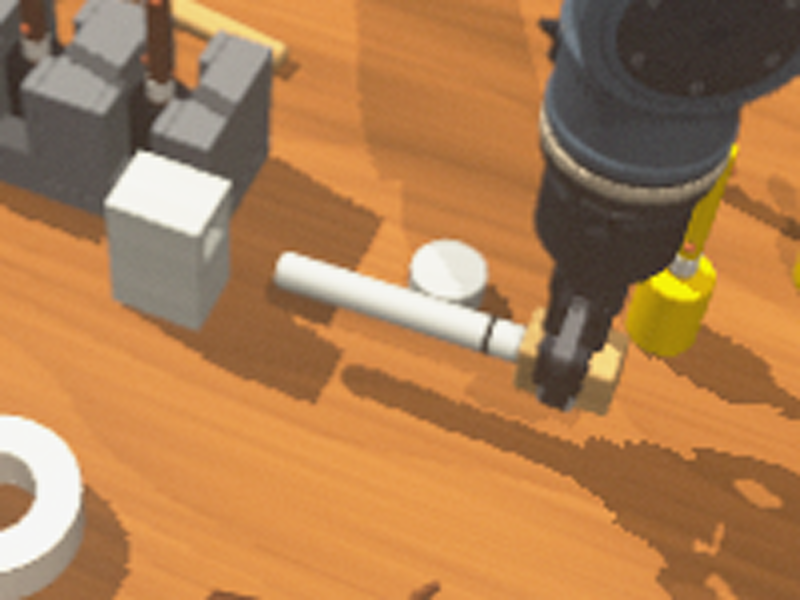

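```bash
python3 - <<'E'
from h import *
np.set_printoptions(precision=4,suppress=True)
g=ctrl.grab_frame('scene')
for p in([.583,.224,.07],[.584,.094,.07],[.584,.0525,.093],[.561,.0525,.093],[.607,.0525,.093]): print((proj(g,p)-[211,164])*4)
print('tip/ring at z.07',atz(g,(211+285/4,164+272/4),.07),atz(g,(211+489/4,164+334/4),.07))
print('sleeve top corners z.093',[atz(g,(211+u/4,164+v/4),.093)[:2] for u,v in[(232,182),(193,238),(145,150),(106,205)]])
E
python3 - <<'E'
import cv2
cv2.imwrite('pics/w8b.png',cv2.resize(cv2.imread('pics/w8.png'),(800,600),interpolation=cv2.INTER_CUBIC))
E
```

```text
[490.7413 330.0656]
[281.1985 255.7371]
[217.6924 207.4948]
[234.1652 181.0906]
[200.7143 234.7092]
tip/ring at z.07 [0.5943 0.1009 0.07  ] [0.5861 0.224  0.07  ]
sleeve top corners z.093 [array([0.5622, 0.0516]), array([0.6111, 0.0495]), array([ 0.5612, -0.0069]), array([ 0.6103, -0.0075])]
```

View pics/w8b.png

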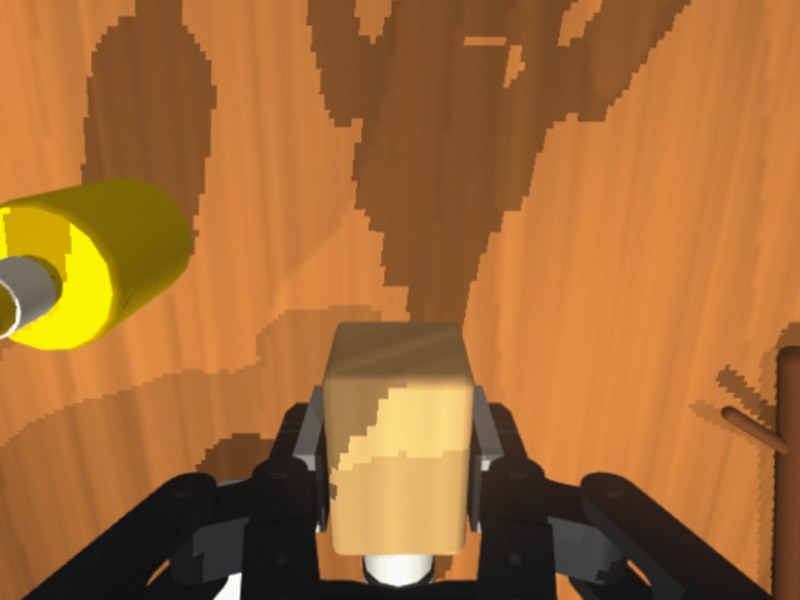

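The scene crop shows the tube aimed at the sleeve but with its tip about 4 px lower than expected. I have used up the picture views, so from here I'll measure the tube numerically.

```bash
cat > tube.py <<'E'
from h import *
np.set_printoptions(precision=4,suppress=True)
def axis(cam,p0,p1,half=9):
    """sub-pixel centreline of the light tube, sampled across the predicted axis"""
    f=ctrl.grab_frame(cam);im=cv2.cvtColor(f['pixels'],cv2.COLOR_RGB2LAB).astype(np.float32)
    im=im[...,2]-0.0  # b channel: wood is yellow-ish, tube neutral
    a,b=proj(f,p0),proj(f,p1);d=(b-a)/np.linalg.norm(b-a);n=np.array([-d[1],d[0]])
    L=np.linalg.norm(b-a);C=[]
    for s in np.arange(0,L+1,1.5):
        t=np.arange(-half,half+.01,.25);q=a+s*d+t[:,None]*n
        v=cv2.remap(im,q[:,0].astype(np.float32)[None],q[:,1].astype(np.float32)[None],cv2.INTER_LINEAR)[0]
        m=v<144
        if m.any():
            k=np.flatnonzero(m);C.append((s,t[k].mean(),np.ptp(t[k])))
    return f,a,d,n,np.array(C)
if __name__=='__main__':
    s=ctrl.state();p=s['tcp_pos'];print(p)
    for cam in('scene','top'):
        f,a,d,n,C=axis(cam,[.5835,p[1]-.06,.07],[.5845,p[1]-.19,.07])
        print(cam,a,d);print(C.round(1).tolist())
E
python3 tube.py
```

```text
[0.5829 0.2716 0.0557]
scene [328.4536 244.8116] [-0.9424 -0.3344]
[[0.0, 1.8, 14.5], [1.5, 1.9, 14.2], [3.0, 1.8, 14.5], [4.5, 1.8, 14.5], [6.0, 1.6, 14.8], [7.5, 1.8, 14.5], [9.0, 1.6, 14.8], [10.5, 1.8, 14.5], [12.0, 1.6, 14.8], [13.5, 1.6, 14.8], [15.0, 1.6, 14.8], [16.5, 1.6, 14.8], [18.0, 1.4, 14.8], [19.5, -1.6, 8.8], [21.0, -1.6, 8.2], [22.5, -1.8, 8.5], [24.0, -1.9, 8.2], [25.5, -1.8, 8.5], [27.0, -1.9, 8.2], [28.5, -1.9, 8.8], [30.0, -1.9, 8.2], [31.5, -1.9, 8.8], [33.0, -2.0, 8.5], [34.5, -2.2, 9.5], [36.0, -2.5, 9.5], [37.5, -2.4, 9.2], [39.0, -2.5, 9.5], [40.5, -2.5, 9.5], [42.0, -2.5, 9.5], [43.5, -2.6, 9.2], [45.0, -2.6, 9.2], [46.5, -2.8, 9.0], [48.0, -2.8, 9.5], [49.5, -2.6, 8.2]]
top [220.2105 212.0117] [ 0.9995 -0.0302]
[[0.0, 2.9, 11.5], [1.5, 1.1, 7.2], [3.0, 1.1, 7.2], [4.5, 1.1, 7.2], [6.0, 1.0, 7.5], [7.5, 1.0, 7.5], [9.0, 1.0, 7.5], [10.5, 1.0, 7.5], [12.0, 1.1, 7.2], [13.5, 1.0, 7.5], [15.0, 1.0, 7.5], [16.5, 1.1, 7.2], [18.0, 1.1, 7.8], [19.5, 1.1, 7.2], [21.0, 1.1, 7.2], [22.5, 1.1, 7.2], [24.0, 1.2, 7.5], [25.5, 1.2, 7.5], [27.0, 1.2, 7.5], [28.5, 1.4, 7.8], [30.0, 1.4, 7.8], [31.5, 1.4, 7.8], [33.0, 1.5, 7.5], [34.5, 1.4, 7.8], [36.0, 1.4, 7.8], [37.5, 1.4, 7.8], [39.0, 1.4, 7.8], [40.5, 1.4, 7.8], [42.0, 1.4, 7.2]]
```

```bash
cat > tube2.py <<'E'
from tube import *
from scipy.optimize import least_squares
def measure():
    p=ctrl.state()['tcp_pos'];ob=[]
    for cam,s0,s1 in(('scene',20,47),('top',4,40)):
        f,a,d,n,C=axis(cam,[.5835,p[1]-.06,.07],[.5845,p[1]-.19,.07])
        C=C[(C[:,0]>s0)&(C[:,0]<s1)&(C[:,2]<11)];ob.append((f,a,d,n,np.polyfit(C[:,0],C[:,1],1)))
    ys=np.linspace(p[1]-.08,p[1]-.165,6);y0=p[1]
    def res(q):
        r=[]
        for f,a,d,n,pf in ob:
            for y in ys:
                P=[q[0]+q[1]*(y0-y),y,q[2]+q[3]*(y0-y)];u=proj(f,P)-a;r.append(u@n-np.polyval(pf,u@d))
        return r
    q=least_squares(res,[.583,0,.07,0]).x
    return p,q
if __name__=='__main__':
    p,q=measure();print(p,'x at tcp,slope,z at tcp,slope',q,'deg',np.degrees(q[[1,3]]),'tip x,z',q[0]+q[1]*.1775,q[2]+q[3]*.1775)
    f=ctrl.grab_frame('top');im=f['pixels'];g=im.min(2).astype(int)
    a=proj(f,[.584,.022,.093]).round().astype(int);print(a)
    m=(cv2.cvtColor(im,cv2.COLOR_RGB2LAB)[...,0]>170).astype(np.uint8);k,l,st,ce=cv2.connectedComponentsWithStats(m)
    i=l[a[1],a[0]];print(st[i],ce[i],atz(f,ce[i],.093))
    x,y,w,h=st[i][:4];print('edges',atz(f,(x-.5,y+h/2),.093),atz(f,(x+w-.5,y+h/2),.093),atz(f,(x+w/2,y-.5),.093),atz(f,(x+w/2,y+h-.5),.093))
E
python3 tube2.py
```

```text
[0.5829 0.2716 0.0559] x at tcp,slope,z at tcp,slope [ 0.5814  0.0078  0.0702 -0.0761] deg [ 0.4486 -4.3576] tip x,z 0.5827931273043114 0.05666893268263731
[290 209]
[279 201  23  18 403] [290.0372 209.4789] [0.5816 0.0217 0.093 ]
edges [0.5809 0.0527 0.093 ] [ 0.5795 -0.009   0.093 ] [0.6062 0.0198 0.093 ] [0.557  0.0213 0.093 ]
```

servo_tool:
  moves: [0,-0.0013,0,0,-0.048,0,0,0,0,0,0,0,0,0,0,0,0,0,0,0,0,0,0,0]

```text
clock: 35.15
tcp_pos: [0.582, 0.2718, 0.0559]
tcp_rot: [0.703, 0.71, -0.026, 0.026]
wrist_force: [-0.6, 0.4, -2.1]
width: 0.0353
grasp_force: 60.5
```

```bash
python3 tube2.py|head -1; python3 -c "
from h import *;s=ctrl.state();print(s['tcp_rot'])"
```

```text
[0.582  0.2718 0.0559] x at tcp,slope,z at tcp,slope [0.5811 0.0038 0.0665 0.0202] deg [0.215  1.1565] tip x,z 0.5817170267260185 0.07009314529004346
[ 0.70337158  0.70984706 -0.0261841   0.02645695]
```

servo_tool:
  moves: [-0.0235,0,0.0018,0,0,0,-0.0235,0,0.0018,0,0,0,0,0,0,0,0,0,0,0,0,0,0,0]

```text
clock: 35.63
tcp_pos: [0.5825, 0.2353, 0.0562]
tcp_rot: [0.704, 0.709, -0.026, 0.027]
wrist_force: [0.4, -0.1, -1.2]
width: 0.0349
grasp_force: 60.5
```

```bash
python3 tube2.py|head -1
python3 - <<'E'
from h import *
for c in('scene','top'):
    g=grab(c)
    print(c,[(np.round(r['point'],1),round(r['confidence'],2)) for r in ctrl.landmark_of('sleeve_mouth',c)[:2]],proj(g,[.584,.0525,.07]),[(np.round(r['point'],1),round(r['confidence'],2)) for r in ctrl.landmark_of('handle_ring',c)[:2]],proj(g,[.582,.189,.07]))
E
```

```text
[0.5825 0.2353 0.0562] x at tcp,slope,z at tcp,slope [0.5804 0.011  0.0669 0.0229] deg [0.628  1.3102] tip x,z 0.5823664112632261 0.070927292870559
scene [(array([266.4, 218.4]), 0.86)] [265.4004087 222.1749478] [(array([320.7, 239.7]), 0.79), (array([219.2, 173.8]), 0.46)] [319.40900863 240.99007587]
top [(array([278.2, 213.1]), 0.93), (array([226.2, 160.9]), 0.56)] [278.46545554 210.51224424] [(array([226.8, 214.9]), 0.9), (array([288.5, 152.7]), 0.7)] [228.50178116 212.36382327]
```

servo_tool:
  moves: [-0.0055,0,0.0004,0,0,0,-0.0055,0,0.0004,0,0,0,-0.0055,0,0.0004,0,0,0,0,0,0,0,0,0,0,0,0,0,0,0]

```text
clock: 36.5
tcp_pos: [0.5826, 0.2256, 0.0565]
tcp_rot: [0.703, 0.71, -0.025, 0.025]
wrist_force: [-0.7, 15.9, -1.7]
width: 0.0353
grasp_force: 60.6
```

servo_tool:
  moves: [-0.0055,0,0.0004,0,0,0,-0.0055,0,0.0004,0,0,0,0,0,0,0,0,0]

```text
clock: 36.75
tcp_pos: [0.5826, 0.2157, 0.0562]
tcp_rot: [0.703, 0.71, -0.026, 0.027]
wrist_force: [-0.1, 0.8, -4.0]
width: 0.0353
grasp_force: 60.3
```

```bash
cat > ring.py <<'E'
from h import *
np.set_printoptions(precision=4,suppress=True)
s=ctrl.state();print(s['tcp_pos'],s['wrist_force'],s['moment'],'expected ring y',s['tcp_pos'][1]-.0467)
for c in('scene','top'):
    g=grab(c)
    for l in('handle_ring','handle_grip','sleeve_mouth'):
        for r in ctrl.landmark_of(l,c)[:1]: print(c,l,round(r['confidence'],2),atz(g,r['point'],.07))
E
python3 ring.py; python3 tube.py | cut -c1-900
```

```text
[0.5826 0.2157 0.0562] [-0.0713  0.7736 -4.0117] [ 0.7488 -0.0532  0.0528] expected ring y 0.16897743122444794
scene handle_ring 0.79 [0.5795 0.1718 0.07  ]
scene handle_grip 0.86 [0.5836 0.2139 0.07  ]
scene sleeve_mouth 0.72 [0.5866 0.0587 0.07  ]
top handle_ring 0.82 [0.5808 0.1795 0.07  ]
top sleeve_mouth 0.97 [0.5844 0.0576 0.07  ]
[0.5825 0.2153 0.0559]
scene [305.5358 236.5251] [-0.9424 -0.3346]
[[0.0, 0.0, 9.5], [1.5, 0.0, 9.0], [3.0, 0.1, 8.8], [4.5, 0.1, 8.8], [6.0, 0.4, 8.8], [7.5, 0.2, 9.0], [9.0, 0.5, 9.0], [10.5, 0.1, 9.2], [12.0, 0.4, 9.2], [13.5, 0.4, 9.2], [15.0, 0.1, 9.2], [16.5, 0.2, 9.5], [18.0, 0.4, 9.2], [19.5, 0.4, 9.2], [21.0, 0.4, 9.2], [22.5, 0.2, 9.0], [24.0, 0.4, 9.2], [25.5, 0.4, 9.2], [27.0, 0.5, 9.0], [28.5, 0.4, 9.8], [30.0, 0.5, 9.0], [31.5, 0.4, 9.2], [33.0, 0.4, 9.2], [34.5, 0.5, 9.0], [36.0, 0.6, 9.2], [37.5, -1.6, 14.2], [39.0, -2.0, 14.0], [40.5, -1.9, 14.2], [42.0, 0.0, 18.0], [43.5, 0.0, 18.0], [45.0, 0.0, 18.0], [46.5, 0.0, 18.0], [48.0, 0.0, 18.0], [49.5, 0.0, 18.0], [51.0, 0.0, 18.0], [52.5, 0.0, 18.0], [54.0, 0.0, 18.0]]
top [240.8768 211.5442] [ 0.9995 -0.0302]
[[0.0, 1.0, 7.5], [1.5, 1.0, 7.5], [3.0, 1.0, 7.5], [4.5, 1.0, 7.5], [6.0, 1.0, 7.5], [7.5, 1.1, 7.8], [9.0, 1.1, 7.8], [10.5, 1.1, 7.8], [12.0, 1.1, 7.8], [13.5, 1.1, 7.8], [15.0, 1.1, 7.8], [16.5, 1.1, 7.8], [18.0, 1.0, 8.0], [19.5, 1.1, 8.2], [21.0, 1.1, 8.2], [22.5, 1.0, 8.0], [24.0, 1.0, 8.0], [25.5, 1.0, 8.0], [27.0, 1.1, 8.2], [28.5, 1.0, 8.0], [30.0, 1.0, 7.5], [31.5, 1.0, 7.5], [33.0, 1.0, 7.5], [34.5, 1.0, 7.5], [36.0, 1.0, 7.5], [37.5, 2.4, 13.2], [39.0, 0.1, 17.8], [40.5, 0.2, 17.5], [42.0, 0.2, 17.5], [43.5, 0.1, 17.8], [45.0, 0.1, 17.8], [46.5, 0.1, 17.8], [48.0, 0.1, 17.8]]
```

The tip is pressing up on the bore's ceiling: −4 N in z with a 0.75 N·m moment. I'll lower it a little and go on.

servo_tool:
  moves: [0,0,0.0024,0,0.005,0,0,0,0,0,0,0,0,0,0,0,0,0]

```text
clock: 37.5
tcp_pos: [0.5826, 0.2153, 0.0542]
tcp_rot: [0.703, 0.71, -0.024, 0.024]
wrist_force: [0.4, -0.1, -1.8]
width: 0.0351
grasp_force: 60.6
```

servo_tool:
  moves: [-0.007,0,0.0005,0,0,0,-0.007,0,0.0005,0,0,0,-0.007,0,0.0005,0,0,0,0,0,0,0,0,0]

```text
clock: 37.83
tcp_pos: [0.5827, 0.1984, 0.0543]
tcp_rot: [0.704, 0.71, -0.024, 0.024]
wrist_force: [0.3, 0.5, -2.2]
width: 0.035
grasp_force: 60.6
```

```bash
python3 ring.py
```

```text
[0.5827 0.1984 0.0543] [ 0.3077  0.4842 -2.2064] [ 0.171  -0.0045  0.0192] expected ring y 0.15168808789460395
scene handle_ring 0.73 [0.578  0.1585 0.07  ]
scene handle_grip 0.83 [0.5845 0.1911 0.07  ]
scene sleeve_mouth 0.56 [0.5835 0.056  0.07  ]
top handle_ring 0.54 [0.5761 0.1564 0.07  ]
top sleeve_mouth 0.59 [0.5766 0.0553 0.07  ]
```

servo_tool:
  moves: [-0.0133,0,0.0009,0,0,0,-0.0133,0,0.0009,0,0,0,-0.0133,0,0.0009,0,0,0,-0.0133,0,0.0009,0,0,0,0,0,0,0,0,0]

```text
clock: 38.65
tcp_pos: [0.5831, 0.1572, 0.0543]
tcp_rot: [0.704, 0.709, -0.024, 0.024]
wrist_force: [-0.3, 0.5, -1.5]
width: 0.0351
grasp_force: 60.5
```

servo_tool:
  moves: [-0.0133,0,0.0009,0,0,0,-0.0133,0,0.0009,0,0,0,-0.0133,0,0.0009,0,0,0,-0.0133,0,0.0009,0,0,0,0,0,0,0,0,0]

```text
clock: 39.07
tcp_pos: [0.5835, 0.1175, 0.0543]
tcp_rot: [0.704, 0.71, -0.024, 0.024]
wrist_force: [-0.7, 0.0, -1.6]
width: 0.0351
grasp_force: 60.5
```

```bash
python3 ring.py
```

```text
[0.5835 0.1175 0.0543] [-0.7065  0.0494 -1.6436] [ 0.1296 -0.0078  0.0145] expected ring y 0.07080799189364184
scene handle_ring 0.73 [0.5918 0.1194 0.07  ]
scene handle_grip 0.88 [0.592  0.1141 0.07  ]
scene sleeve_mouth 0.61 [0.5777 0.0492 0.07  ]
top handle_grip 0.58 [0.7474 0.0179 0.07  ]
top sleeve_mouth 0.85 [0.5839 0.0582 0.07  ]
```

```bash
cat > prof.py <<'E'
from h import *
np.set_printoptions(precision=3,suppress=True)
ys=np.arange(.1,.03,-.002)
for c,dx,z in(('scene',.005,.077),('top',0,.081)):
    g=grab(c);G=cv2.cvtColor(g['pixels'],cv2.COLOR_RGB2GRAY).astype(np.float32)
    q=np.array([proj(g,[.5835+dx,y,z]) for y in ys],np.float32)
    v=cv2.remap(G,q[None,:,0],q[None,:,1],cv2.INTER_LINEAR)[0]
    print(c,' '.join(f'{y*1000:.0f}:{int(a)}' for y,a in zip(ys,v)))
E
python3 prof.py
```

```text
scene 100:124 98:106 96:85 94:76 92:82 90:130 88:200 86:235 84:241 82:240 80:240 78:239 76:223 74:174 72:121 70:184 68:228 66:237 64:229 62:196 60:185 58:184 56:186 54:185 52:185 50:179 48:162 46:140 44:188 42:230 40:244 38:244 36:244 34:244 32:244
top 100:108 98:108 96:108 94:108 92:108 90:108 88:108 86:107 84:107 82:107 80:107 78:106 76:106 74:107 72:107 70:106 68:105 66:104 64:103 62:101 60:102 58:101 56:100 54:99 52:98 50:96 48:93 46:90 44:84 42:76 40:83 38:174 36:216 34:231 32:230
```

The scene profile puts the ring at y≈0.072 and the sleeve's mouth at about 0.052, so I'll advance 19 mm.

servo_tool:
  moves: [-0.0084,0,0.0006,0,0,0,-0.0084,0,0.0006,0,0,0,-0.0085,0,0.0006,0,0,0,0,0,0,0,0,0,0,0,0,0,0,0]

```text
clock: 39.98
tcp_pos: [0.5837, 0.1, 0.0542]
tcp_rot: [0.704, 0.71, -0.024, 0.024]
wrist_force: [0.6, 0.1, -2.3]
width: 0.035
grasp_force: 60.6
```

```bash
python3 prof.py; python3 ring.py | head -1
```

```text
scene 100:58 98:61 96:66 94:71 92:77 90:79 88:83 86:100 84:121 82:132 80:131 78:124 76:107 74:86 72:78 70:77 68:120 66:180 64:214 62:194 60:185 58:181 56:167 54:116 52:102 50:126 48:150 46:140 44:188 42:230 40:244 38:244 36:243 34:243 32:244
top 100:108 98:107 96:107 94:108 92:108 90:108 88:107 86:107 84:107 82:107 80:107 78:108 76:108 74:108 72:108 70:108 68:108 66:108 64:108 62:108 60:107 58:107 56:108 54:109 52:107 50:107 48:108 46:108 44:107 42:106 40:106 38:105 36:105 34:104 32:102
[0.5837 0.1006 0.0542] [ 0.0595 -0.6815 -1.5743] [ 0.1868 -0.0192 -0.011 ] expected ring y 0.05387689688690126
```

servo_tool:
  moves: [0,0,0,0,0,0,0,0,0,0,0,0,0,0,0,0,0,0,0,0,0,0,0,0,0,0,0,0,0,0]
  claw: -0.4

```text
clock: 40.9
tcp_pos: [0.5837, 0.1006, 0.0542]
tcp_rot: [0.703, 0.71, -0.024, 0.024]
wrist_force: [-0.2, 0.5, -0.5]
width: 0.0597
grasp_force: 0.0
```

servo_tool:
  moves: [-0.002,0,-0.03,0,0,0,-0.002,0,-0.03,0,0,0,-0.002,0,-0.03,0,0,0,-0.002,0,-0.03,0,0,0,-0.002,0,-0.03,0,0,0]

```text
clock: 41.32
tcp_pos: [0.5835, 0.1007, 0.1681]
tcp_rot: [0.703, 0.71, -0.024, 0.024]
wrist_force: [0.7, -0.1, 0.5]
width: 0.0599
grasp_force: 0.0
```

servo_tool:
  moves: [0.02,0,-0.04,0,0,0,0.02,0,-0.04,0,0,0,0.04,-0.01,-0.02,0,0,0,0.04,-0.01,0,0,0,0,0.04,-0.01,0,0,0,0]

```text
clock: 41.73
tcp_pos: [0.5602, 0.2267, 0.2348]
tcp_rot: [0.704, 0.71, -0.023, 0.024]
wrist_force: [1.0, -0.2, -1.6]
width: 0.0597
grasp_force: 0.0
```

servo_tool:
  moves: [0.04,-0.01,0,0,0,0,0.04,-0.01,0,0,0,0,0,0,0,0,0,0,0,0,0,0,0,0]

```text
clock: 42.07
tcp_pos: [0.5438, 0.2864, 0.2292]
tcp_rot: [0.702, 0.711, -0.024, 0.024]
wrist_force: [0.5, 0.1, -0.9]
width: 0.0602
grasp_force: 0.0
```

```bash
sed -i 's/ys=np.arange.*/ys=np.arange(.1,.03,-.002)/' prof.py; python3 prof.py
python3 - <<'E'
from h import *
np.set_printoptions(precision=4,suppress=True)
print(ctrl.state()['tcp_pos'],ctrl.state()['clock'])
for c in('scene','top'):
    g=grab(c)
    for l,z in(('handle_ring',.07),('handle_grip',.07),('sleeve_mouth',.07),('graft1_mid',.1),('tub',0),('tin',0),('tape_big',0),('knife',0),('jar',0),('bottle',0)):
        for r in ctrl.landmark_of(l,c)[:2]:
            if r['confidence']>.5: print(c,l,round(r['confidence'],2),atz(g,r['point'],z)[:2])
E
```

```text
scene 100:217 98:217 96:217 94:217 92:217 90:217 88:217 86:217 84:219 82:219 80:218 78:219 76:220 74:222 72:231 70:239 68:240 66:228 64:191 62:185 60:186 58:177 56:149 54:94 52:116 50:151 48:161 46:142 44:189 42:230 40:244 38:244 36:244 34:244 32:244
top 100:186 98:187 96:187 94:187 92:187 90:187 88:188 86:188 84:189 82:189 80:194 78:191 76:142 74:181 72:219 70:224 68:184 66:164 64:158 62:164 60:150 58:97 56:62 54:108 52:190 50:226 48:225 46:221 44:221 42:221 40:221 38:221 36:221 34:221 32:221
[0.5445 0.2846 0.2296] 42.1667
scene handle_ring 0.66 [0.5833 0.0548]
scene handle_grip 0.71 [0.5913 0.1038]
scene sleeve_mouth 0.85 [0.5779 0.0525]
scene graft1_mid 0.57 [ 0.497  -0.1229]
scene tub 0.66 [ 0.4788 -0.4139]
scene tin 0.55 [0.522  0.1772]
scene tape_big 0.64 [0.7781 0.0061]
scene knife 0.69 [ 0.3655 -0.0442]
scene jar 0.77 [ 0.3325 -0.2487]
scene bottle 0.93 [0.5633 0.5151]
top handle_ring 0.71 [0.5816 0.0672]
top handle_grip 0.87 [0.5857 0.1003]
top handle_grip 0.73 [ 0.4868 -0.0982]
top sleeve_mouth 0.74 [0.5849 0.0546]
top graft1_mid 0.6 [ 0.4943 -0.1195]
top tub 0.71 [ 0.4864 -0.4099]
top tin 0.52 [0.5129 0.177 ]
top tape_big 0.94 [0.7724 0.009 ]
top knife 0.62 [ 0.3597 -0.0552]
top jar 0.8 [ 0.3278 -0.255 ]
top jar 0.51 [ 0.7609 -0.0892]
top bottle 0.58 [ 0.5119 -0.1336]
```

Everything stands as intended, and the ring reads 1 to 4 mm outside the mouth. A close wrist view, read numerically, should settle it.

```bash
python3 mv.py .584,.2,.27,.55 .584,-.01,.27,.55
```

```text
[-0.0391,0.0172,-0.0154,0,0.0143,0, -0.0387,0.0173,-0.0162,0,0.0143,0, -0.0384,0.0172,-0.0171,0,0.0143,0, -0.0467,-0.0004,0,0,0,0, -0.0466,-0.0005,0,0,0,0]
[-0.0467,-0.0004,0,0,0,0, -0.0467,-0.0005,0,0,0,0, -0.0466,-0.0004,0,0,0,0, -0.0467,-0.0005,0,0,0,0]
```

servo_tool:
  moves: [-0.0391,0.0172,-0.0154,0,0.0143,0,-0.0387,0.0173,-0.0162,0,0.0143,0,-0.0384,0.0172,-0.0171,0,0.0143,0,-0.0467,-0.0004,0,0,0,0,-0.0466,-0.0005,0,0,0,0]

```text
clock: 43.68
tcp_pos: [0.5847, 0.1285, 0.2705]
tcp_rot: [0.704, 0.71, 0.001, 0.0]
wrist_force: [0.5, 0.1, 0.5]
width: 0.0596
grasp_force: 0.0
```

servo_tool:
  moves: [-0.0467,-0.0004,0,0,0,0,-0.0467,-0.0005,0,0,0,0,-0.0466,-0.0004,0,0,0,0,-0.0467,-0.0005,0,0,0,0,0,0,0,0,0,0]

```text
clock: 44.1
tcp_pos: [0.5837, -0.0153, 0.2701]
tcp_rot: [0.705, 0.709, -0.001, 0.001]
wrist_force: [0.4, -0.3, 0.4]
width: 0.0595
grasp_force: 0.0
```

servo_tool:
  moves: [0,0,0,0,0,0,0,0,0,0,0,0,0,0,0,0,0,0]

```text
clock: 44.35
tcp_pos: [0.584, -0.0092, 0.27]
tcp_rot: [0.703, 0.711, -0.0, -0.0]
wrist_force: [0.5, -0.3, -0.5]
width: 0.0598
grasp_force: 0.0
```

Run:
```python
from h import *
g=grab('wrist','w9');T=np.array(g['cam_to_world'])[:3,3];print(T)
G=cv2.cvtColor(g['pixels'],cv2.COLOR_RGB2GRAY).astype(np.float32)
ys=np.arange(.1,.03,-.001)
for x,z in((.5835,.08),(.58,.08),(.5835,.093),(.567,.093)):
    q=np.array([proj(g,[x,y,z]) for y in ys],np.float32)
    v=cv2.remap(G,q[None,:,0],q[None,:,1],cv2.INTER_LINEAR)[0]
    print(x,z,' '.join(f'{y*1000:.0f}:{int(a)}' for y,a in zip(ys,v)))
for l,z in(('handle_ring',.07),('sleeve_mouth',.07),('graft1_mid',.1)):
    for r in ctrl.landmark_of(l,'wrist')[:3]: print(l,round(r['confidence'],2),atz(g,r['point'],z)[:2])
```

```text
[0.58372332 0.07518625 0.41263918]
0.5835 0.08 100:213 99:213 98:213 97:214 96:214 95:214 94:213 93:214 92:215 91:216 90:216 89:216 88:216 87:215 86:216 85:216 84:216 83:216 82:216 81:217 80:217 79:217 78:213 77:200 76:148 75:185 74:239 73:245 72:246 71:246 70:246 69:246 68:244 67:213 66:182 65:179 64:177 63:168 62:174 61:172 60:179 59:168 58:115 57:78 56:75 55:87 54:131 53:176 52:178 51:217 50:246 49:248 48:248 47:248 46:248 45:248 44:248 43:248 42:248 41:248 40:248 39:248 38:248 37:248 36:248 35:248 34:248 33:248 32:248 31:248
0.58 0.08 100:208 99:208 98:208 97:208 96:209 95:209 94:208 93:209 92:210 91:210 90:210 89:210 88:210 87:210 86:211 85:211 84:211 83:211 82:212 81:212 80:212 79:212 78:205 77:190 76:143 75:175 74:228 73:235 72:237 71:237 70:237 69:234 68:204 67:164 66:161 65:161 64:161 63:161 62:161 61:161 60:161 59:152 58:107 57:75 56:73 55:88 54:131 53:159 52:165 51:213 50:246 49:248 48:248 47:248 46:248 45:248 44:248 43:248 42:248 41:248 40:248 39:248 38:248 37:248 36:248 35:248 34:248 33:248 32:248 31:247
0.5835 0.093 100:213 99:213 98:213 97:213 96:214 95:213 94:214 93:2
[... 299 characters left out ...]
8 49:248 48:248 47:248 46:248 45:248 44:248 43:248 42:248 41:248 40:248 39:248 38:248 37:248 36:248 35:248 34:248 33:248 32:248 31:248
0.567 0.093 100:149 99:148 98:148 97:150 96:149 95:148 94:148 93:149 92:149 91:148 90:145 89:144 88:143 87:143 86:144 85:143 84:143 83:141 82:142 81:141 80:140 79:139 78:118 77:100 76:88 75:87 74:86 73:86 72:87 71:87 70:88 69:87 68:88 67:88 66:88 65:88 64:89 63:89 62:89 61:90 60:90 59:90 58:92 57:99 56:103 55:105 54:110 53:121 52:189 51:242 50:244 49:244 48:244 47:244 46:244 45:244 44:244 43:244 42:244 41:244 40:244 39:244 38:244 37:245 36:245 35:245 34:245 33:245 32:245 31:245
handle_ring 0.61 [0.58537903 0.05759053]
sleeve_mouth 0.86 [0.58321727 0.05303379]
```

The ring is 3.9 mm from the mouth, inside the 7 mm limit. Both grafts are home and both pots are in the tub, so I'm handing in.

```bash
python3 -c "
from cell import ctrl
print(ctrl.sign_off())"
```

```text
the job is handed in; nothing more can be done
None
```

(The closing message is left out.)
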